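# Separate the stuck dosing cups and box them

## Task

The blue dosing cups have stuck fast over their white inner cups on the black drip mat. Turn the red cam latch a quarter turn to release the clear cover panel of the white cup box and lay the panel flat and centred on the cork mat; then, for every stuck pair, hold the white cup down by sliding its foot plate under the lips of the steel dock so that the blue cup can be pulled off without it, stand the blue cup mouth down in a free bay of the box, and stand the freed white cup back on the drip mat. Leave the bottle, the jar and the brush where they are, and at the end let everything stand free: no part left in the dock.

Things in the scene. Friction and masses are not known exactly. Their poses are not given: they have to be found in the camera images.
- inner1: White inner cup, 80 g, mouth down on a square foot plate 76 x 76 x 5 mm; body above it 40 x 40 mm, 52 mm high in all. Origin: centre of the plate's underside, z up. Black rubber pads on the body's +x and -x faces, 11 to 23 mm up, 2 to 4 mm proud (grasp across y). In a pair only the plate shows; if its blue cup is absent it stands bare and just stays.
- outer1: Blue outer cup, 60 g, mouth down over inner1 and square with it: 50 x 50 mm, 58 mm high, 3 mm walls, origin at the centre of its open rim, z up; the rim rests on the foot plate (pair 63 mm high). Rubber pads inside hold it with about 6 N, so lifting brings the white cup too unless that is held down; free after 20 mm. Grasp it across two sides, near the top. None if absent.
- inner2: White inner cup, 80 g, mouth down on a square foot plate 76 x 76 x 5 mm; body above it 40 x 40 mm, 52 mm high in all. Origin: centre of the plate's underside, z up. Black rubber pads on the body's +x and -x faces, 11 to 23 mm up, 2 to 4 mm proud (grasp across y). In a pair only the plate shows; if its blue cup is absent it stands bare and just stays.
- outer2: Blue outer cup, 60 g, mouth down over inner2 and square with it: 50 x 50 mm, 58 mm high, 3 mm walls, origin at the centre of its open rim, z up; the rim rests on the foot plate (pair 63 mm high). Rubber pads inside hold it with about 6 N, so lifting brings the white cup too unless that is held down; free after 20 mm. Grasp it across two sides, near the top. None if absent.
- inner3: White inner cup, 80 g, mouth down on a square foot plate 76 x 76 x 5 mm; body above it 40 x 40 mm, 52 mm high in all. Origin: centre of the plate's underside, z up. Black rubber pads on the body's +x and -x faces, 11 to 23 mm up, 2 to 4 mm proud (grasp across y). In a pair only the plate shows; if its blue cup is absent it stands bare and just stays.
- outer3: Blue outer cup, 60 g, mouth down over inner3 and square with it: 50 x 50 mm, 58 mm high, 3 mm walls, origin at the centre of its open rim, z up; the rim rests on the foot plate (pair 63 mm high). Rubber pads inside hold it with about 6 N, so lifting brings the white cup too unless that is held down; free after 20 mm. Grasp it across two sides, near the top. None if absent.
- drip_mat: Black ribbed rubber drip mat fixed on the counter, 130 (x) x 320 (y) x 4 mm, origin at the centre of its underside. The pairs stand on it in a row along its y, about 100 mm apart; one of the three white cups may stand bare already.
- dock: Fixed steel dock for a white cup's foot plate, open to its -x (robot side). The plate slides on the counter along +x, square with the dock, between side walls 81 mm apart and under two lips (8.5 to 14 mm above the counter, 60 mm apart) up to a low end stop. Walls and lips begin at x = -45 mm, low flared guides at -80 mm. Origin: centre, on the counter. It leaves only by sliding back.
- dock_seat (a point): Centre of the dock on the counter, axes as the dock. A plate fully home against the stop has its centre 1.5 mm beyond this point along +x. A pair set down with its centre at x = -90 mm or less is clear of the lips.
- cup_box: White box fixed on the counter, 125 (x) x 216 (y) mm, rim 68 mm up, 5 mm walls and floor (inside 115 x 206 mm). Origin at the centre of its underside. Grey strips along both long sides rise 10 mm above the rim; a grey lip at the -y end reaches 9 mm over the panel; the cam latch stands at the +y end.
- box_in (a point): Centre of the box's inner floor, 5 mm above the counter, axes as the box. Two 3 mm dividers across y, at y = -31.5 and +31.5 mm, 40 mm high, make three bays for one blue cup each: set them at y = -63, 0 and +63 mm, x near 0, square with the box (about 5 mm to spare to each divider).
- latch_grip (a point): Point to grip the cam latch's red bar, on its upright axis 108 mm above the counter; the bar is 14 mm thick (x), 40 mm long (y), from 84 to 118 mm up. A steel tongue lies just below it, its top 83.5 mm up: keep the fingertips above. The point turns with the latch; grasp across its x.
- latch (a joint): Angle of the cam latch, rad: near 0 its steel tongue (59 mm long from the axis) points along the box's -y, over the panel's end; it turns clockwise seen from above to the stop at 1.6, where the panel is free. Needs about 0.15 N m, stays where it is left.
- panel: Clear cover panel, 125 (x) x 214 (y) x 6 mm, 200 g, loose on the box's rim; grey upright grip in its middle. Origin: centre of the underside. Its -y end lies 9 mm under the box's lip, its +y end under the latch tongue. With the latch open, draw it 14 to 18 mm along the box's +y, still on the rim, then lift straight up.
- panel_handle (a point): Point to grasp the panel's grip, 30 mm above the panel's underside; the grip is 14 mm thick (y), 60 mm long (x), its top 42 mm above the underside; axes as the panel (grasp across y).
- rest_mat: Cork mat fixed on the counter beyond the box, 150 (x) x 235 (y) x 3 mm, where the panel goes; origin at the centre of its underside.
- detergent: White detergent bottle, 72 mm across, 200 mm high; bystander, leave alone. Origin at the centre of its underside.
- stain_jar: Jar with an orange cap, 60 mm across, 90 mm high; bystander, leave alone. Origin at the centre of its underside.
- brush: Brush with a wooden handle, 180 mm long, lying on the counter; bystander, leave alone. Origin under its middle.
Things that resemble listed ones, but are neither listed nor needed, are in the scene too. What is shaped like the inner1 but yellow is not meant.

How it is judged (in metres and radians):
On the way, in this order (a step that is already met when the one before it is completed fails the run):
1. the cam latch is turned to release the panel (value of joint latch above 1.3 rad), for 0.1 s.
2. the cover panel lies flat on the cork mat, let go (x of panel in the frame of rest_mat between -0.045 and 0.045 m and y of panel in the frame of rest_mat between -0.045 and 0.045 m and z of panel in the frame of rest_mat below 0.012 m and angle between panel's own z axis and vertical below 0.08 rad and linear speed of panel below 0.02 m/s and contact force between the fingers and panel below 0.2 N), for 0.2 s.
At the end, for the whole second after the job is handed in: The panel lies flat on the cork mat, centre within 45 mm of the mat's centre along each mat axis; every blue cup present stands mouth down on the box's floor, in a bay; every white cup stands upright on the drip mat, its centre over the mat; all at rest (x of panel in the frame of rest_mat between -0.045 and 0.045 m and y of panel in the frame of rest_mat between -0.045 and 0.045 m and z of panel in the frame of rest_mat below 0.012 m and angle between panel's own z axis and vertical below 0.08 rad and x of outer1 in the frame of box_in between -0.045 and 0.045 m and y of outer1 in the frame of box_in between -0.085 and 0.085 m and z of each of outer1, outer2, outer3 in the frame of box_in below 0.008 m and angle between each of outer1, inner1, outer2, inner2, outer3, inner3's own z axis and vertical below 0.1 rad and linear speed of each of outer1, inner1, outer2, inner2, outer3, inner3 below 0.02 m/s and x of inner1 in the frame of drip_mat between -0.065 and 0.065 m and y of inner1 in the frame of drip_mat between -0.16 and 0.16 m and z of inner1 in the frame of drip_mat between 0.001 and 0.01 m and x of outer2 in the frame of box_in between -0.045 and 0.045 m and y of outer2 in the frame of box_in between -0.085 and 0.085 m and x of inner2 in the frame of drip_mat between -0.065 and 0.065 m and y of inner2 in the frame of drip_mat between -0.16 and 0.16 m and z of inner2 in the frame of drip_mat between 0.001 and 0.01 m and x of outer3 in the frame of box_in between -0.045 and 0.045 m and y of outer3 in the frame of box_in between -0.085 and 0.085 m and x of inner3 in the frame of drip_mat between -0.065 and 0.065 m and y of inner3 in the frame of drip_mat between -0.16 and 0.16 m and z of inner3 in the frame of drip_mat between 0.001 and 0.01 m); the robot touches nothing.
It fails at once if the bottle, the jar or the brush is pushed more than 30 mm from its place (distance of any of detergent, stain_jar, brush from where it was at the start of the episode above 0.03 m).
It fails at once if a blue cup is drawn off its white cup anywhere but in the dock ((horizontal distance between outer1 and inner1 below 0.012 m and z of outer1 in the frame of inner1 between 0.014 and 0.04 m and horizontal distance between outer1 and dock above 0.06 m) or (horizontal distance between outer2 and inner2 below 0.012 m and z of outer2 in the frame of inner2 between 0.014 and 0.04 m and horizontal distance between outer2 and dock above 0.06 m) or (horizontal distance between outer3 and inner3 below 0.012 m and z of outer3 in the frame of inner3 between 0.014 and 0.04 m and horizontal distance between outer3 and dock above 0.06 m)).
Of outer1, outer2, outer3 only 2 to 3 are there at a start; the rules pass over those that are not, and their reading is None.
At some moment in a run one of panel, outer1, outer2, outer3 may be knocked a few centimetres aside while the robot is not near it.
It also fails if it takes over 210 s, if anything falls off the work surface, if the arm or the gripper's body presses on something with over 40 N, if the wrist force passes 120 N, or if a joint passes its speed limit or range.

## Robot

A 7-joint arm with a two-finger parallel gripper is mounted at the origin on the work surface. World frame = base frame: x ahead of the robot, y to its left, z up, the work surface at z = 0. Lengths are in mm, angles in rad, forces in N, time in s.
With the tool pointing down it reaches from about 400 to 875 mm from the base axis. Payload 4.4 kg.
Tool frame: the origin (TCP) lies midway between the tips of the shut fingers; the grasp point (between the pads) lies 19 mm behind it (ctrl.grip_point_offset is the distance from the TCP to the grasp point, in mm); z points along the fingers, x is the direction in which the jaws open and shut, and the axes are right-handed (so a half turn about z gives the same grasp; the last joint's range is limited). The gripper opens to 85 mm and grips with 20 to 120 N. Pads are 22 mm wide; open, the fingers measure 114 mm over their backs; the gripper's body (76 mm by 85 mm) begins 54 mm behind the grasp point. The pads swing forward as they close: fully open they stand 13 mm farther back than shut.
Start: joints at [1.252, 0.628, 0.038, 1.517, -0.027, 0.996, -0.02], TCP at [162.603, -629.347, 231.313] pointing down, gripper open.
Joint ranges: [-3.06, 3.06], [-0.37, 2.12], [-1.25, 1.32], [0.18, 2.47], [-1.1, 4.24], [0.23, 1.98], [-2.94, 2.94]. Speed limits (rad/s): [2.57, 2.57, 3.14, 3.14, 3.14, 3.14, 3.14].

## Interface

Orientations are given as [roll, pitch, yaw] about the fixed x, y, z axes, in that order (R = Rz(yaw) Ry(pitch) Rx(roll)).
In Python, from cell import ctrl, viewer gives the robot as it stands.
- The arm moves only by the tool apply_moves, never from a script. Its argument "series" is a list that holds one entry, the list of rows, each a list of 6 numbers: the shift along the tool's x, y, z normalised to -1 to 1, where 1 is 50 mm, then the turn, a rotation vector about the tool's x, y, z normalised to -1 to 1, where 1 is 6 degrees. In form: [[[tx, ty, tz, rx, ry, rz], ...]]. A call has exactly 5 rows; each row shifts and turns the commanded pose from where the row before left it, along the tool's axes as they then stand; what a row does not reach is not made up. A row lasts 1/8 s, in which the tool goes at most 62.5 mm and 10.7 degrees, less where a joint would pass 70% of its speed; a pose out of reach is approached as far as the arm can. A call with a number of a shift or a turn outside -1 to 1 is refused whole. A call with a gripper value outside its range is refused whole. "claw" is the gripper command: -1 is shut, 1 is fully open, values between are in proportion, set as the call begins (left out, the last holds). The fingers move at their own pace and stop on an object; the grip force is fixed at half the most. Time passes only in rows, so rows that do not move let the fingers close, or fill a call up. It gives the time, the measured TCP pose, the force and the opening at its end, in the units of the state.
- ctrl.read_state(): the state, without advancing time (a new reading comes with each control period).
- viewer.get_image(name): name is "side" or "top" or "wrist"; returns the picture (480x640x3 uint8, blue, green, red); there is no depth.
- viewer.camera_info(name): a dict with "K" (3x3 intrinsics, pixels), "R" (3x3) and "t" (3): a world point X has camera coordinates R X + t. Camera axes: x right, y down, z forward; pixel columns grow to the right and rows downward; lengths in mm; the calibration is good to about 2 mm. A picture is of the moment at which its call begins: read the wrist's pose just before it. camera_info takes no time and is no camera call; for the wrist camera it gives the pose at the moment of the call.
- ctrl.finish_job(): hands the job in, once; it reports no verdict.
Trained networks look in the newest picture that a camera, given by its name, has taken for a name from the list of things; names that differ only in an ending like _2 or _b are one class to them, and where a whole thing is asked for, a point or a joint stands for the part that bears it (a point fixed in the world has none). Each returns a list of dicts, best first, with "score" (0 to 1); they miss things now and then, are a little off and sometimes report something else, mostly with a low value. They report only what shows in the picture. A call takes as long as a camera call. They do not tell look-alikes from the thing itself.
- viewer.find_in(camera, label): "location" ([column, row] as shares, 0 to 1, of the picture: columns of its width, rows of its height, amid what is visible of it).
The state is a dict: "clock": time; "qpos": joint angles; "qd": joint speeds; "tau": joint torques, N m; "eef_pos": TCP position; "tool_rot": TCP orientation; "force": force on the tool from outside, world axes, zero at the start; "torque": the same for the moment, N m; "width": finger opening in mm.
Only numpy, scipy, OpenCV 4.12 (cv2) and the standard library are available. Lean on these libraries where they do the work, as an engineer would, in place of code of your own. Each camera call takes 0.05 s, during which the arm holds its last target. There are 200 camera calls.

## Working session

There is one attempt and no reset: what is moved stays moved. The work goes in short steps, Python scripts to look and compute and a tool call to move; the robot and the scene stay as the last step left them, time stands still between calls to the robot, and variables do not carry over. Pictures are saved under pics/ and viewed, about 12 in all and at most 16, crops included, and the job is handed in when it is done.

Besides the shell and the picture viewer there is one more tool, called after "Request:" as name(argument=value, ...), one argument or row to a line, values as JSON. apply_moves: Moves the arm, as the interface text tells. Scaled input: -1 to 1 covers 50 mm each way for a shift and 6 degrees each way for a turn. Its arguments: {"type":"object","properties":{"series":{"type":"array","items":{"type":"array","items":{"type":"array","items":{"type":"number"}}}},"claw":{"type":"number"}},"required":["series"]}

```bash
ls; mkdir -p pics; python3 - <<'E'
from cell import ctrl, viewer
import cv2, numpy as np
for n in ("top","side"):
    im=viewer.get_image(n); cv2.imwrite(f"pics/{n}0.png",im)
    c=viewer.camera_info(n); print(n,np.round(c["K"],1).tolist(),np.round(c["R"],3).tolist(),np.round(c["t"],1).tolist())
    for l in ["inner1","outer1","drip_mat","dock","cup_box","latch_grip","panel","panel_handle","rest_mat","detergent","stain_jar","brush"]:
        r=viewer.find_in(n,l); print(l,[(round(d["score"],2),round(d["location"][0]*640),round(d["location"][1]*480)) for d in r][:5])
s=ctrl.read_state();print(s)
E
```

```text
pics
top [[621.1, 0.0, 330.3], [0.0, 621.1, 247.3], [0.0, 0.0, 1.0]] [[0.017, -1.0, -0.002], [-0.976, -0.016, -0.219], [0.219, 0.006, -0.976]] [19.0, 594.9, 1397.5]
inner1 [(0.89, 312, 197), (0.86, 216, 304), (0.84, 186, 332), (0.71, 340, 347), (0.64, 266, 288)]
outer1 [(0.88, 180, 324), (0.55, 255, 278)]
drip_mat [(0.58, 253, 277), (0.4, 444, 324)]
dock [(0.92, 343, 249)]
cup_box [(0.71, 430, 285)]
latch_grip [(0.64, 413, 274), (0.36, 207, 217)]
panel [(0.73, 466, 311)]
panel_handle [(0.66, 466, 307)]
rest_mat [(0.57, 497, 260), (0.3, 262, 183)]
detergent [(0.83, 261, 184), (0.47, 318, 255), (0.18, 191, 330)]
stain_jar [(0.92, 207, 218)]
brush [(0.77, 375, 183), (0.4, 259, 183), (0.25, 316, 255)]
side [[488.5, 0.0, 311.5], [0.0, 488.5, 237.5], [0.0, 0.0, 1.0]] [[-0.754, -0.656, -0.006], [-0.485, 0.564, -0.668], [0.442, -0.501, -0.744]] [444.5, 321.5, 828.6]
inner1 [(0.9, 240, 239), (0.87, 274, 342), (0.86, 255, 382), (0.86, 394, 304), (0.77, 256, 448)]
outer1 [(0.74, 266, 318), (0.72, 240, 430), (0.6, 422, 212)]
drip_mat [(0.85, 259, 404)]
dock [(0.83, 302, 247), (0.41, 187, 245), (
[... 248 characters left out ...]
 276, 193)]
{'clock': 1.3, 'qpos': array([ 1.25219613,  0.62840606,  0.0384898 ,  1.5173763 , -0.02702862,
        0.99630883, -0.02000423]), 'qd': array([ 1.44618718e-03, -9.44113840e-05,  3.30321105e-04, -2.68675573e-03,
        2.90334752e-04, -6.19407591e-05,  6.13044788e-04]), 'tau': array([-2.38731200e-04, -5.63262463e+01,  1.22547403e+00, -1.93776119e+01,
        1.09503602e-02,  1.73209137e-03, -6.20714573e-06]), 'eef_pos': array([ 162.62191945, -629.35189742,  231.31689225]), 'tool_rot': array([-3.14152587e+00, -1.81126536e-05, -1.31803213e+00]), 'force': array([0.34505755, 0.15365576, 0.35614608]), 'torque': array([-0.03328567, -0.00217712, -0.02399586]), 'width': 85.8533175325222}
```

```bash
python3 - <<'E'
import cv2
a=cv2.imread("pics/top0.png")[150:400,130:560]
cv2.imwrite("pics/topc.png",cv2.resize(a,(800,465),interpolation=cv2.INTER_CUBIC))
a=cv2.imread("pics/side0.png")[130:480,150:530]
cv2.imwrite("pics/sidec.png",cv2.resize(a,(651,600),interpolation=cv2.INTER_CUBIC))
E
```

```text
(no output)
```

View pics/topc.png

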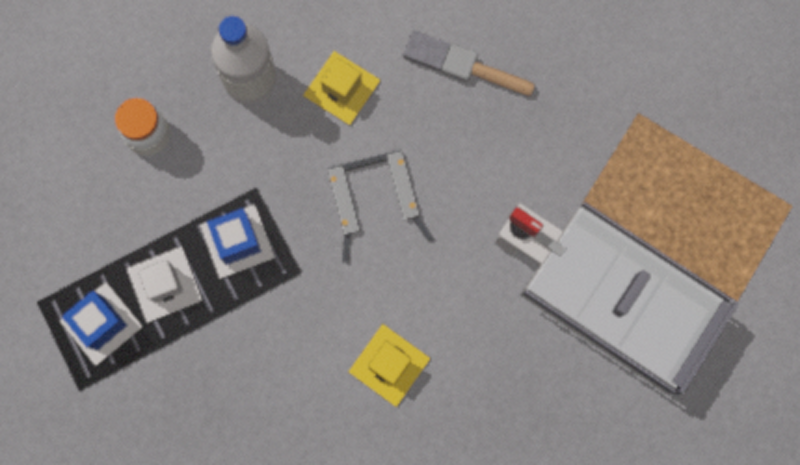

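View pics/sidec.png

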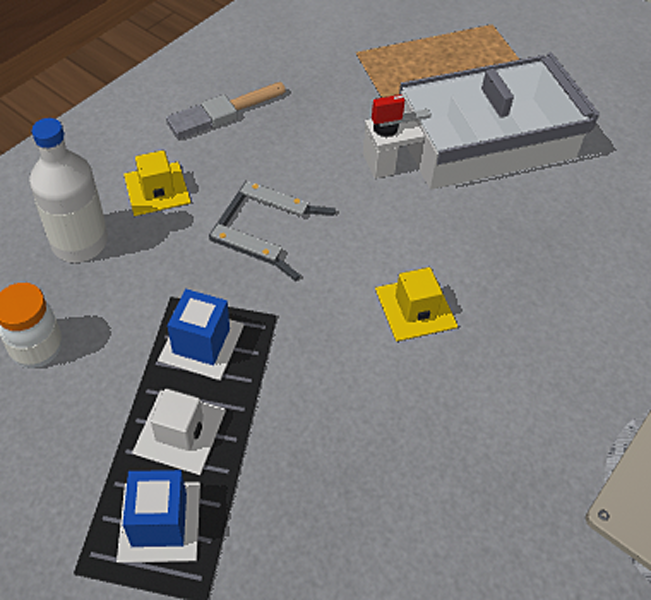

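The views show two pairs (blue at crop-top (95,320) and (234,236)), a bare white cup in the middle (158,282), the dock at (375,190) opening down, and the box, yawed about -30°, with its red latch at (525,222). The yellow look-alikes are to be ignored. Next I'll back-project these points.

```bash
cat > h.py <<'E'
import numpy as np, cv2
from cell import ctrl, viewer
def bp(cam,u,v,z,info=None):
    c=info or viewer.camera_info(cam); K,R,t=map(np.array,(c["K"],c["R"],c["t"]))
    d=R.T@np.linalg.solve(K,[u,v,1.]); o=-R.T@t
    return o+d*(z-o[2])/d[2]
def proj(cam,X,info=None):
    c=info or viewer.camera_info(cam); p=np.array(c["R"])@np.array(X)+np.array(c["t"]); q=np.array(c["K"])@p
    return q[:2]/q[2]
E
python3 - <<'E'
from h import *
S=800/430
P={"drip":(4,[(38,302),(258,189),(300,270),(80,388)]),
"cork":(3,[(640,115),(790,207),(735,298),(585,205)]),
"boxstrip78":(78,[(583,208),(527,290),(737,300),(683,388)]),
"grip_top":(110,[(618,312),(645,273)]),
"redbar":(118,[(514,210),(541,226)]),
"docklips":(14,[(331,170),(344,168),(345,233),(358,230),(389,157),(402,153),(406,219),(419,215)]),
"cupA top":(67,[(62,308),(97,292),(124,324),(88,346)]),
"cupA white":(67,[(93,319)]),
"cupC top":(67,[(208,223),(247,209),(258,247),(219,260)]),
"bare top":(56,[(140,272),(171,261),(178,290),(147,300)]),
"jar":(90,[(138,118)]),"bottle":(200,[(232,29)]),"brush":(20,[(405,40),(530,90)]),
"yellow":(52,[(390,365),(342,77)])}
for k,(z,l) in P.items():
    print(k,[tuple(np.round(bp("top",130+u/S,150+v/S,z)[:2]).astype(int).tolist()) for u,v in l])
c=viewer.camera_info("wrist"); print(c)
E
```

```text
drip [(441, 459), (595, 180), (488, 122), (332, 397)]
cork [(705, -327), (583, -520), (461, -441), (581, -251)]
boxstrip78 [(562, -234), (458, -163), (450, -421), (342, -350)]
grip_top [(429, -268), (476, -301)]
redbar [(550, -143), (530, -176)]
docklips [(620, 84), (623, 67), (536, 64), (540, 47), (639, 8), (645, -9), (556, -15), (562, -32)]
cupA top [(427, 410), (447, 368), (409, 332), (381, 375)]
cupA white [(414, 371)]
cupC top [(537, 235), (555, 186), (507, 171), (490, 219)]
bare top [(475, 319), (489, 281), (453, 270), (440, 308)]
jar [(665, 326)]
bottle [(746, 198)]
brush [(800, -11), (732, -178)]
yellow [(365, 4), (736, 71)]
{'K': array([[388.21056506,   0.        , 316.82663594],
       [  0.        , 388.21056506, 238.3411732 ],
       [  0.        ,   0.        ,   1.        ]]), 'R': array([[ 2.49288980e-01, -9.68428998e-01, -5.28999624e-04],
       [-9.15826110e-01, -2.35925673e-01,  3.24964017e-01],
       [-3.14829382e-01, -8.05254768e-02, -9.45726233e-01]]), 't': array([-650.60916478,  -41.83926009,  383.2933575 ])}
```

```bash
cat > plan.py <<'E'
import json, math, numpy as np
from h import ctrl
from scipy.spatial.transform import Rotation as Ro
def plan(wps, start=None):
    """wps: (x,y,z,yawdeg,claw|None,[ncalls]) ; prints calls of 5 rows, tool kept pointing down"""
    if start is None:
        s=ctrl.read_state(); start=(*s["eef_pos"],math.degrees(s["tool_rot"][2]))
    p=np.array(start,float); print("from",p.round(1).tolist())
    for w in wps:
        tgt=np.array(w[:4],float); dy=(tgt[3]-p[3]+180)%360-180
        if len(w)>6: dy=w[6]
        d=tgt[:3]-p[:3]
        n=max(np.linalg.norm(d)/55,abs(dy)/6,1e-9); n=max(1,math.ceil(n/5-1e-6))
        if len(w)>5 and w[5]: n=max(n,w[5])
        N=5*n
        for k in range(n):
            rows=[]
            for i in range(5):
                left=N-(k*5+i); step=(tgt[:3]-p[:3])/left; y=math.radians(p[3])
                ty=step[0]*math.sin(y)-step[1]*math.cos(y); tx=step[0]*math.cos(y)+step[1]*math.sin(y)
                rz=-(dy/left)/6
                r=[round(tx/50,2),round(ty/50,2),round(-step[2]/50,2),0,0,round(rz,2)]
                tx,ty,tz=[50*a for a in r[:3]]
                p[:3]+=[tx*math.cos(y)+ty*math.sin(y),tx*math.sin(y)-ty*math.cos(y),-tz]
                p[3]-=r[5]*6; dy+=r[5]*6
                rows.append([a+0 if a else 0 for a in r])
            print(json.dumps([rows]).replace(" ",""), "claw",w[4] if len(w)>4 else None)
    print("end",p.round(1).tolist())
E
python3 - <<'E'
from plan import *; from h import *
c=viewer.camera_info("wrist"); s=ctrl.read_state()
T=Ro.from_euler("xyz",s["tool_rot"]).as_matrix()
o=-np.array(c["R"]).T@c["t"]; print("cam in tool",T.T@(o-s["eef_pos"]), "axes(z)",T.T@np.array(c["R"])[2],"x",T.T@np.array(c["R"])[0])
plan([(420,-300,330,-32,None),(460,-240,330,-32,1)])
E
```

```text
cam in tool [   0.85711494  -84.39976019 -144.42012077] axes(z) [-7.83296562e-04  3.25026708e-01  9.45704513e-01] x [9.99999516e-01 8.18213743e-04 5.47057624e-04]
from [162.6, -629.4, 231.3, -75.5]
[[[-0.51,-0.66,-0.2,0,0,-0.73],[-0.46,-0.7,-0.2,0,0,-0.72],[-0.4,-0.73,-0.2,0,0,-0.73],[-0.35,-0.76,-0.2,0,0,-0.72],[-0.29,-0.79,-0.2,0,0,-0.73]]] claw None
[[[-0.22,-0.8,-0.19,0,0,-0.72],[-0.16,-0.82,-0.2,0,0,-0.73],[-0.1,-0.83,-0.19,0,0,-0.72],[-0.04,-0.84,-0.2,0,0,-0.73],[0.02,-0.84,-0.19,0,0,-0.72]]] claw None
[[[0.01,-0.29,0,0,0,0],[0.01,-0.29,0,0,0,0],[0.01,-0.29,0,0,0,0],[0.01,-0.28,0,0,0,0],[0,-0.29,0,0,0,0]]] claw 1
end [460.0, -239.8, 329.8, -32.0]
```

Request:
apply_moves(
  series=[
    [[-0.51, -0.66, -0.2, 0, 0, -0.73], [-0.46, -0.7, -0.2, 0, 0, -0.72], [-0.4, -0.73, -0.2, 0, 0, -0.73], [-0.35, -0.76, -0.2, 0, 0, -0.72], [-0.29, -0.79, -0.2, 0, 0, -0.73]],
  ],
)

```text
clock: 1.92
eef_pos: [291.8, -463.3, 281.8]
tool_rot: [3.142, -0.001, -0.935]
force: [0.5, -1.0, 0.3]
width: 85.5
```

Request:
apply_moves(
  series=[
    [[-0.22, -0.8, -0.19, 0, 0, -0.72], [-0.16, -0.82, -0.2, 0, 0, -0.73], [-0.1, -0.83, -0.19, 0, 0, -0.72], [-0.04, -0.84, -0.2, 0, 0, -0.73], [0.02, -0.84, -0.19, 0, 0, -0.72]],
  ],
)

```text
clock: 2.55
eef_pos: [420.8, -298.7, 330.4]
tool_rot: [3.141, -0.001, -0.556]
force: [0.8, -1.0, -0.6]
width: 85.3
```

Request:
apply_moves(
  series=[
    [[0.01, -0.29, 0, 0, 0, 0], [0.01, -0.29, 0, 0, 0, 0], [0.01, -0.29, 0, 0, 0, 0], [0.01, -0.28, 0, 0, 0, 0], [0, -0.29, 0, 0, 0, 0]],
  ],
  claw=1,
)

```text
clock: 3.18
eef_pos: [460.2, -239.4, 329.6]
tool_rot: [3.141, 0.0, -0.56]
force: [0.6, -0.3, 0.4]
width: 85.1
```

```bash
cat >> h.py <<'E'
def snap(name,fn,crop=None,sc=1):
    info=viewer.camera_info(name); im=viewer.get_image(name); cv2.imwrite("pics/"+fn+".png",im)
    import pickle; pickle.dump(info,open("pics/"+fn+".pkl","wb")); return im,info
def info(fn):
    import pickle; return pickle.load(open("pics/"+fn+".pkl","rb"))
E
python3 - <<'E'
from h import *
snap("wrist","w1")
s=ctrl.read_state();print(s["eef_pos"],s["tool_rot"],s["force"],s["clock"])
E
```

```text
[ 461.58737434 -237.01285177  329.76910213] [-3.13969597e+00  3.03028389e-05 -5.56523003e-01] [ 1.38986001  2.56957011 -0.60558448] 3.225
```

View pics/w1.png

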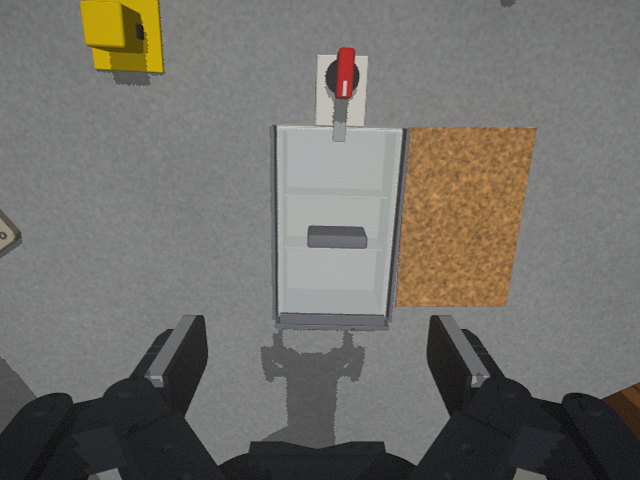

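Wrist view: box squarely in view, rim (272–408, 126) to (275–390, 328), red bar at (345,73), panel grip at (337,237), cork mat right.

```bash
python3 - <<'E'
from h import *
I=info("w1"); im=cv2.imread("pics/w1.png")
b,g,r=[im[...,i].astype(int) for i in range(3)]
m=((r>120)&(g<80)&(b<80)).astype(np.uint8); m[200:]=0
m2=((r>185)&(g<80)).astype(np.uint8); m2[200:]=0
for q in (m,m2):
    pts=np.argwhere(q)[:,::-1].astype(np.float32); print(len(pts),cv2.minAreaRect(pts), bp(0,*pts.mean(0),118,I)[:2])
def B(n,z,l):print(n,[tuple(np.round(bp(0,u,v,z,I)[:2],1).tolist()) for u,v in l])
B("bar",118,[(346,48),(346,98),(338,50),(354,50),(338,97),(352,97)])
B("box78",78,[(272,126),(408,128),(275,326),(390,327)])
B("lip78?",78,[(280,316),(386,316)])
B("grip",110,[(308,226),(365,228),(307,237),(367,239)])
B("cork",3,[(536,127),(507,306)])
B("tongue tip",83,[(339,141)])
B("panel+y end",74,[(277,127),(402,129)])
cv2.imwrite("pics/w1c.png",cv2.resize(im[30:345,230:540],None,fx=2.4,fy=1.9,interpolation=cv2.INTER_CUBIC)[:, :800])
E
```

```text
676 ((345.01763916015625, 71.77058410644531), (15.492692947387695, 49.392539978027344), 4.39870548248291) [ 540.39673025 -158.06777678]
0 ((0.0, 0.0), (0.0, 0.0), 0.0) [nan nan]
bar [(549.7, -143.9), (529.7, -177.5), (543.3, -141.7), (554.5, -148.8), (524.3, -173.1), (534.5, -179.6)]
box78 [(457.7, -162.1), (569.9, -234.7), (334.0, -350.0), (447.2, -422.6)]
lip78? [(346.3, -342.0), (450.3, -407.3)]
grip [(438.4, -259.4), (484.7, -290.9), (431.4, -268.5), (480.7, -301.9)]
cork [(709.1, -325.5), (587.2, -526.5)]
tongue tip [(506.0, -208.8)]
panel+y end [(460.9, -165.4), (565.0, -233.0)]<stdin>:7: RuntimeWarning: Mean of empty slice.
  ret = um.true_divide(
```

View pics/w1c.png

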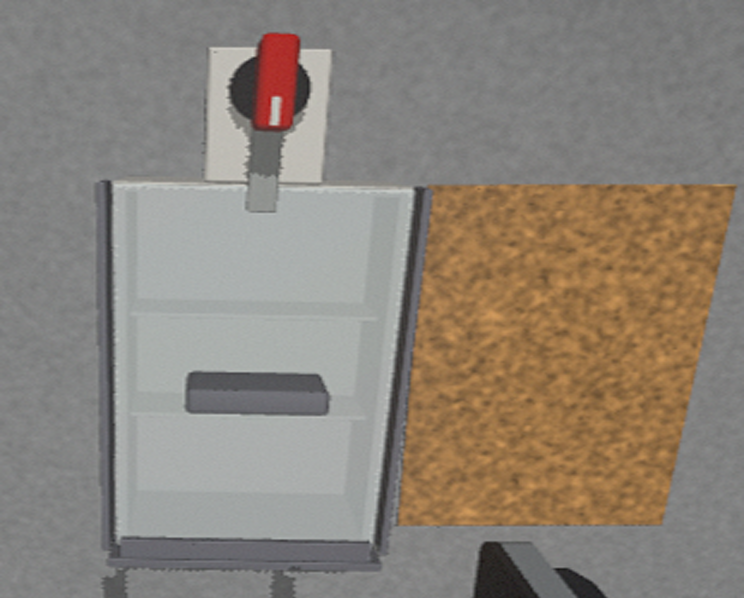

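```bash
python3 - <<'E'
from plan import *; from h import *
I=info("w1")
print([bp(0,u,v,110,I)[:2].round(1) for u,v in [(307,236),(367,238),(308,247),(367,248)]])
plan([(540.5,-160,200,-32.5,1),(540.5,-160,91,-32.5,1),(540.5,-160,91,-32.5,-1),(540.5,-160,91,-120.5,-1)])
E
```

```text
[array([ 431.9, -267.6]), array([ 481.2, -301. ]), array([ 426.5, -277.9]), array([ 476. , -310.2])]
from [461.6, -237.0, 329.8, -31.9]
[[[0.11,-0.43,0.52,0,0,0.02],[0.1,-0.43,0.52,0,0,0.02],[0.1,-0.43,0.52,0,0,0.02],[0.1,-0.43,0.52,0,0,0.02],[0.11,-0.42,0.52,0,0,0.02]]] claw 1
[[[0,0,0.44,0,0,0],[0,0,0.43,0,0,0],[0,0,0.44,0,0,0],[0,0,0.43,0,0,0],[0,0,0.44,0,0,0]]] claw 1
[[[0,0,0,0,0,0],[0,0,0,0,0,0],[0,0,0,0,0,0],[0,0,0,0,0,0],[0,0,0,0,0,0]]] claw -1
[[[0,0,0,0,0,0.98],[0,0,0,0,0,0.98],[0,0,0,0,0,0.98],[0,0,0,0,0,0.98],[0,0,0,0,0,0.98]]] claw -1
[[[0,0,0,0,0,0.98],[0,0,0,0,0,0.98],[0,0,0,0,0,0.98],[0,0,0,0,0,0.98],[0,0,0,0,0,0.97]]] claw -1
[[[0,0,0,0,0,0.98],[0,0,0,0,0,0.97],[0,0,0,0,0,0.98],[0,0,0,0,0,0.97],[0,0,0,0,0,0.98]]] claw -1
end [540.5, -160.2, 90.8, -120.5]
```

Request:
apply_moves(
  series=[
    [[0.11, -0.43, 0.52, 0, 0, 0.02], [0.1, -0.43, 0.52, 0, 0, 0.02], [0.1, -0.43, 0.52, 0, 0, 0.02], [0.1, -0.43, 0.52, 0, 0, 0.02], [0.11, -0.42, 0.52, 0, 0, 0.02]],
  ],
  claw=1,
)

```text
clock: 3.85
eef_pos: [539.6, -162.8, 198.9]
tool_rot: [3.141, -0.0, -0.57]
force: [1.2, 0.1, 0.7]
width: 85.1
```

Request:
apply_moves(
  series=[
    [[0, 0, 0, 0, 0, 0], [0, 0, 0, 0, 0, 0], [0, 0, 0, 0, 0, 0], [0, 0, 0, 0, 0, 0], [0, 0, 0, 0, 0, 0]],
  ],
)

```text
clock: 4.47
eef_pos: [539.0, -163.7, 200.3]
tool_rot: [-3.142, -0.001, -0.57]
force: [-0.2, 0.7, -0.5]
width: 85.2
```

```bash
python3 - <<'E'
from plan import *; from h import *
s=ctrl.read_state(); print(s["eef_pos"],s["tool_rot"],s["clock"])
print(viewer.find_in("wrist","latch_grip")[:1])
s=ctrl.read_state(); print(s["eef_pos"],s["tool_rot"],s["clock"])
E
```

```text
[ 539.04858482 -163.65443377  200.33949403] [-3.14152853e+00 -8.76102015e-04 -5.69953178e-01] 4.475
[{'location': [0.5333, 0.1698], 'score': 0.79}]
[ 539.03175494 -163.49468282  200.20984441] [-3.14153301e+00 -5.97595314e-04 -5.69731749e-01] 4.525
```

```bash
cat >> plan.py <<'E'
E
sed -i 's/    print("end",p.round(1).tolist())/    print("end",p.round(2).tolist()); return p/' plan.py
python3 - <<'E'
from plan import *
plan([(540.5,-160,91,-32.6,1)])
E
```

```text
from [539.0, -163.5, 200.2, -32.6]
[[[0,-0.01,0.44,0,0,0],[0,-0.02,0.44,0,0,0],[0,-0.01,0.43,0,0,0],[-0.01,-0.02,0.44,0,0,0],[0,-0.01,0.43,0,0,-0.01]]] claw 1
end [540.5, -160.28, 91.21, -32.58]
```

Request:
apply_moves(
  series=[
    [[0, -0.02, 0.44, 0, 0, 0], [0, -0.02, 0.44, 0, 0, 0], [0, -0.01, 0.43, 0, 0, 0], [-0.01, -0.02, 0.44, 0, 0, 0], [0, -0.01, 0.43, 0, 0, 0]],
  ],
  claw=1,
)

```text
clock: 5.15
eef_pos: [540.9, -159.5, 90.3]
tool_rot: [-3.141, -0.0, -0.569]
force: [0.5, 0.2, 0.7]
width: 85.2
```

Request:
apply_moves(
  series=[
    [[0, 0, 0, 0, 0, 0], [0, 0, 0, 0, 0, 0], [0, 0, 0, 0, 0, 0], [0, 0, 0, 0, 0, 0], [0, 0, 0, 0, 0, 0]],
  ],
  claw=-1,
)

```text
clock: 5.78
eef_pos: [539.3, -158.6, 91.7]
tool_rot: [3.141, 0.003, -0.571]
force: [-4.8, 2.2, 6.3]
width: 13.0
```

Request:
apply_moves(
  series=[
    [[0, 0, 0, 0, 0, 0], [0, 0, 0, 0, 0, 0], [0, 0, 0, 0, 0, 0], [0, 0, 0, 0, 0, 0], [0, 0, 0, 0, 0, 0]],
  ],
)

```text
clock: 6.4
eef_pos: [539.2, -158.6, 91.7]
tool_rot: [3.141, 0.003, -0.571]
force: [-4.0, 2.4, 6.0]
width: 13.5
```

Request:
apply_moves(
  series=[
    [[-0.03, 0, 0, 0, 0, 0.98], [0, 0, 0, 0, 0, 0.98], [0, 0, 0, 0, 0, 0.98], [0, 0, 0, 0, 0, 0.98], [0, 0, 0, 0, 0, 0.98]],
  ],
)

```text
clock: 7.02
eef_pos: [539.6, -158.9, 91.7]
tool_rot: [-3.141, -0.001, -1.085]
force: [-1.3, 0.2, 3.5]
width: 12.6
```

Request:
apply_moves(
  series=[
    [[0, 0, 0, 0, 0, 0.98], [0, 0, 0, 0, 0, 0.98], [0, 0, 0, 0, 0, 0.98], [0, 0, 0, 0, 0, 0.98], [0, 0, 0, 0, 0, 0.98]],
  ],
)

```text
clock: 7.65
eef_pos: [539.7, -159.5, 91.7]
tool_rot: [-3.141, -0.001, -1.599]
force: [-1.1, -1.6, 1.8]
width: 13.1
```

Request:
apply_moves(
  series=[
    [[0, 0, 0, 0, 0, 0.98], [0, 0, 0, 0, 0, 0.98], [0, 0, 0, 0, 0, 0.98], [0, 0, 0, 0, 0, 0.98], [0, 0, 0, 0, 0, 0.98]],
  ],
)

```text
clock: 8.28
eef_pos: [539.5, -160.0, 91.7]
tool_rot: [-3.14, -0.001, -2.112]
force: [-1.1, -2.5, 2.8]
width: 12.8
```

Request:
apply_moves(
  series=[
    [[0, 0, 0, 0, 0, 0], [0, 0, 0, 0, 0, 0], [0, 0, 0, 0, 0, 0], [0, 0, 0, 0, 0, 0], [0, 0, 0, 0, 0, 0]],
  ],
)

```text
clock: 8.9
eef_pos: [539.5, -160.0, 91.7]
tool_rot: [-3.14, -0.0, -2.108]
force: [-2.2, -2.9, 5.8]
width: 12.6
```

```bash
python3 - <<'E'
from plan import *
s=ctrl.read_state(); print(s["eef_pos"],s["tool_rot"],s["force"],s["torque"])
p=plan([(539.5,-159,150,-120.8,1),(500,-220,200,-123,1),(454,-289.5,200,-123,1)],(539.5,-159,91,-120.8))
E
```

```text
[ 539.53372458 -159.99483456   91.70212063] [-3.14020347e+00 -4.85892975e-04 -2.10783002e+00] [-2.15040907 -2.93712277  5.82709832] [-0.60092976  0.51978062 -0.05580571]
from [539.5, -159.0, 91.0, -120.8]
[[[0,0,-0.24,0,0,0],[0,0,-0.24,0,0,0],[0,0,-0.23,0,0,0],[0,0,-0.24,0,0,0],[0,0,-0.23,0,0,0]]] claw 1
[[[0.29,0.01,-0.2,0,0,0.07],[0.29,0.01,-0.2,0,0,0.07],[0.29,0.01,-0.2,0,0,0.08],[0.29,0,-0.2,0,0,0.07],[0.29,0,-0.2,0,0,0.08]]] claw 1
[[[0.33,0,0,0,0,0],[0.33,0,0,0,0,0],[0.34,0.01,0,0,0,0],[0.33,0,0,0,0,0],[0.34,0.01,0,0,0,0]]] claw 1
end [453.82, -289.39, 200.0, -123.02]
```

Request:
apply_moves(
  series=[
    [[0, 0, 0, 0, 0, 0], [0, 0, 0, 0, 0, 0], [0, 0, 0, 0, 0, 0], [0, 0, 0, 0, 0, 0], [0, 0, 0, 0, 0, 0]],
  ],
  claw=1,
)

```text
clock: 9.52
eef_pos: [539.5, -158.6, 90.8]
tool_rot: [3.141, 0.0, -2.108]
force: [-0.4, -0.1, -0.2]
width: 85.3
```

Request:
apply_moves(
  series=[
    [[0, 0, -0.24, 0, 0, 0], [0, 0, -0.24, 0, 0, 0], [0, 0, -0.23, 0, 0, 0], [0, 0, -0.24, 0, 0, 0], [0, 0, -0.23, 0, 0, 0]],
  ],
)

```text
clock: 10.15
eef_pos: [539.6, -158.8, 150.9]
tool_rot: [-3.141, 0.0, -2.109]
force: [-0.3, -0.4, 0.3]
width: 85.0
```

Request:
apply_moves(
  series=[
    [[0.29, 0.01, -0.2, 0, 0, 0.07], [0.29, 0.01, -0.2, 0, 0, 0.07], [0.29, 0.01, -0.2, 0, 0, 0.08], [0.29, 0, -0.2, 0, 0, 0.07], [0.29, 0, -0.2, 0, 0, 0.08]],
  ],
)

```text
clock: 10.78
eef_pos: [499.5, -220.7, 200.5]
tool_rot: [-3.142, -0.0, -2.148]
force: [0.0, -0.3, -0.1]
width: 85.7
```

Request:
apply_moves(
  series=[
    [[0.33, 0, 0, 0, 0, 0], [0.33, 0, 0, 0, 0, 0], [0.34, 0.01, 0, 0, 0, 0], [0.33, 0, 0, 0, 0, 0], [0.34, 0.01, 0, 0, 0, 0]],
  ],
)

```text
clock: 11.4
eef_pos: [453.1, -290.0, 199.6]
tool_rot: [3.141, -0.0, -2.147]
force: [0.1, -0.2, -0.8]
width: 85.1
```

Request:
apply_moves(
  series=[
    [[0, 0, 0, 0, 0, 0], [0, 0, 0, 0, 0, 0], [0, 0, 0, 0, 0, 0], [0, 0, 0, 0, 0, 0], [0, 0, 0, 0, 0, 0]],
  ],
)

```text
clock: 12.02
eef_pos: [454.0, -288.8, 199.8]
tool_rot: [3.142, 0.0, -2.147]
force: [1.1, 0.4, 0.1]
width: 85.3
```

```bash
python3 - <<'E'
from plan import *; from h import *
im,I=snap("wrist","w2"); s=ctrl.read_state(); print(s["eef_pos"],s["tool_rot"])
for l in("panel_handle","latch_grip"):
    r=viewer.find_in("wrist",l); print(l,[(d["score"],np.array(d["location"])*[640,480],bp(0,*(np.array(d["location"])*[640,480]),105,I)[:2]) for d in r[:2]])
E
```

```text
[ 453.93945175 -288.87728022  199.81574962] [ 3.14158313e+00  5.09442604e-05 -2.14691959e+00]
panel_handle [(0.64, array([312.704, 215.616]), array([ 470.46930283, -296.32273035]))]
latch_grip [(0.83, array([ 91.584, 239.616]), array([ 535.57373896, -166.4347014 ]))]
```

View pics/w2.png

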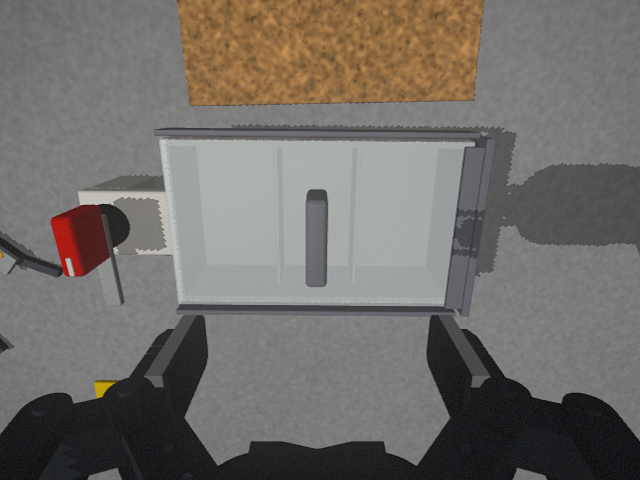

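Latch tongue now points along -x (open); the grip's top is centred near (317,243).

```bash
python3 - <<'E'
from plan import *; from h import *
I=info("w2")
print([bp(0,u,v,110,I)[:2].round(1) for u,v in [(306,200),(328,200),(307,287),(327,287)]])
B=lambda l,z:print([bp(0,u,v,z,I)[:2].round(1) for u,v in l])
B([(155,129),(494,137),(178,314),(469,315)],78)
yaw=math.radians(-33); c=np.mean([bp(0,u,v,110,I)[:2] for u,v in [(306,200),(328,200),(307,287),(327,287)]],0)
print(c)
ey=np.array([-math.sin(yaw),math.cos(yaw)]); d=c+16.5*ey
plan([(*c,82,-123,1),(*c,82,-123,-1),(*c,82,-123,-1),(*d,82.5,-123,-1),(*d,150,-123,-1),(584,-386,170,-123,-1),(584,-386,35,-123,-1),(584,-386,21,-123,-1)])
E
```

```text
[array([ 482.2, -299.1]), array([ 474.8, -310.5]), array([ 432.4, -266.9]), array([ 425.1, -278.1])]
[array([ 570.8, -237.1]), array([ 443.9, -422.8]), array([ 455.1, -160.7]), array([ 331. , -349.9])]
[ 453.64859246 -288.65746533]
from [453.9, -289.0, 199.8, -123.0]
[[[0,0,0.47,0,0,0],[0,0,0.47,0,0,0],[0,0,0.47,0,0,0],[0,0,0.47,0,0,0],[0,0.01,0.48,0,0,0]]] claw 1
[[[0,0,0,0,0,0],[0,0,0,0,0,0],[0,0,0,0,0,0],[0,0,0,0,0,0],[0,0,0,0,0,0]]] claw -1
[[[0,0,0,0,0,0],[0,0,0,0,0,0],[0,0,0,0,0,0],[0,0,0,0,0,0],[0,0,0,0,0,0]]] claw -1
[[[-0.07,0,0,0,0,0],[-0.07,0,0,0,0,0],[-0.06,0,0,0,0,0],[-0.07,0,-0.01,0,0,0],[-0.06,0,0,0,0,0]]] claw -1
[[[0,0,-0.27,0,0,0],[0,0,-0.27,0,0,0],[0,0,-0.27,0,0,0],[0,0,-0.27,0,0,0],[0,0,-0.27,0,0,0]]] claw -1
[[[0.11,-0.65,-0.08,0,0,0],[0.11,-0.65,-0.08,0,0,0],[0.11,-0.65,-0.08,0,0,0],[0.1,-0.65,-0.08,0,0,0],[0.11,-0.65,-0.08,0,0,0]]] claw -1
[[[0,0,0.54,0,0,0],[0,0,0.54,0,0,0],[0,0,0.54,0,0,0],[0,0,0.54,0,0,0],[0,0,0.54,0,0,0]]] claw -1
[[[0,0,0.06,0,0,0],[0,0,0.05,0,0,0],[0,0,0.06,0,0,0],[0,0,0.05,0,0,0],[0,0,0.06,0,0,0]]] claw -1
end [584.0, -386.1, 20.83, -123.02]
```

Request:
apply_moves(
  series=[
    [[0, 0, 0.47, 0, 0, 0], [0, 0, 0.47, 0, 0, 0], [0, 0, 0.47, 0, 0, 0], [0, 0, 0.47, 0, 0, 0], [0, 0, 0.48, 0, 0, 0]],
  ],
)

```text
clock: 12.8
eef_pos: [454.0, -289.2, 81.1]
tool_rot: [-3.141, -0.0, -2.147]
force: [0.3, -0.5, -0.1]
width: 85.3
```

Request:
apply_moves(
  series=[
    [[0, 0, 0, 0, 0, 0], [0, 0, 0, 0, 0, 0], [0, 0, 0, 0, 0, 0], [0, 0, 0, 0, 0, 0], [0, 0, 0, 0, 0, 0]],
  ],
  claw=-1,
)

```text
clock: 13.42
eef_pos: [454.4, -289.5, 82.8]
tool_rot: [-3.14, 0.0, -2.147]
force: [0.2, 0.4, 6.4]
width: 12.9
```

Request:
apply_moves(
  series=[
    [[0, 0, 0, 0, 0, 0], [0, 0, 0, 0, 0, 0], [0, 0, 0, 0, 0, 0], [0, 0, 0, 0, 0, 0], [0, 0, 0, 0, 0, 0]],
  ],
)

```text
clock: 14.05
eef_pos: [454.4, -289.4, 82.8]
tool_rot: [-3.14, 0.0, -2.147]
force: [-0.9, 0.7, 7.6]
width: 13.1
```

Request:
apply_moves(
  series=[
    [[-0.07, 0, 0, 0, 0, 0], [-0.07, 0, 0, 0, 0, 0], [-0.06, 0, 0, 0, 0, 0], [-0.07, 0, 0, 0, 0, 0], [-0.06, 0, 0, 0, 0, 0]],
  ],
)

```text
clock: 14.68
eef_pos: [462.5, -277.5, 82.8]
tool_rot: [-3.139, -0.002, -2.149]
force: [-1.5, -3.4, 5.2]
width: 13.0
```

Request:
apply_moves(
  series=[
    [[0, 0, 0, 0, 0, 0], [0, 0, 0, 0, 0, 0], [0, 0, 0, 0, 0, 0], [0, 0, 0, 0, 0, 0], [0, 0, 0, 0, 0, 0]],
  ],
)

```text
clock: 15.3
eef_pos: [462.8, -277.1, 82.8]
tool_rot: [-3.139, -0.001, -2.149]
force: [-2.1, -2.1, 5.0]
width: 13.5
```

Request:
apply_moves(
  series=[
    [[-0.03, 0, 0, 0, 0, 0], [0, 0, -0.05, 0, 0, 0], [0, 0, -0.1, 0, 0, 0], [0, 0, -0.1, 0, 0, 0], [0, 0, -0.1, 0, 0, 0]],
  ],
)

```text
clock: 15.92
eef_pos: [463.7, -273.8, 99.6]
tool_rot: [3.142, 0.0, -2.147]
force: [-0.4, -0.9, -2.8]
width: 13.1
```

Request:
apply_moves(
  series=[
    [[0, 0, -0.27, 0, 0, 0], [0, 0, -0.27, 0, 0, 0], [0, 0, -0.27, 0, 0, 0], [0, 0, -0.27, 0, 0, 0], [0, 0, -0.27, 0, 0, 0]],
  ],
)

```text
clock: 16.55
eef_pos: [463.7, -274.0, 167.9]
tool_rot: [-3.141, 0.0, -2.147]
force: [0.8, 0.5, -2.2]
width: 13.0
```

Request:
apply_moves(
  series=[
    [[0.11, -0.65, 0, 0, 0, 0], [0.11, -0.65, 0, 0, 0, 0], [0.11, -0.65, 0, 0, 0, 0], [0.13, -0.65, 0, 0, 0, 0], [0.13, -0.65, 0, 0, 0, 0]],
  ],
)

```text
clock: 17.18
eef_pos: [584.4, -387.9, 167.2]
tool_rot: [3.141, -0.0, -2.147]
force: [0.8, 0.4, -2.4]
width: 12.6
```

```bash
python3 - <<'E'
from plan import *
plan([(584,-386,35,-123.0,-1),(584,-386,18.5,-123,-1)])
E
```

```text
from [584.4, -387.9, 167.2, -123.0]
[[[-0.01,0.01,0.53,0,0,0],[0,0,0.53,0,0,0],[-0.01,0.01,0.53,0,0,0],[0,0,0.53,0,0,0],[-0.01,0.01,0.52,0,0,0]]] claw -1
[[[0,0,0.07,0,0,0],[0,0,0.07,0,0,0],[0,0,0.06,0,0,0],[0,0,0.07,0,0,0],[0,0,0.06,0,0,0]]] claw -1
end [583.93, -385.79, 18.72, -123.03]
```

Request:
apply_moves(
  series=[
    [[-0.01, 0.01, 0.53, 0, 0, 0], [0, 0, 0.53, 0, 0, 0], [-0.01, 0.01, 0.53, 0, 0, 0], [0, 0, 0.53, 0, 0, 0], [-0.01, 0.01, 0.52, 0, 0, 0]],
  ],
)

```text
clock: 17.8
eef_pos: [583.3, -385.2, 34.3]
tool_rot: [3.141, -0.0, -2.147]
force: [-0.2, -0.3, -3.1]
width: 12.8
```

Request:
apply_moves(
  series=[
    [[0, 0, 0.07, 0, 0, 0], [0, 0, 0.07, 0, 0, 0], [0, 0, 0.06, 0, 0, 0], [0, 0, 0.07, 0, 0, 0], [0, 0, 0.06, 0, 0, 0]],
  ],
)

```text
clock: 18.42
eef_pos: [583.5, -385.4, 18.6]
tool_rot: [-3.141, 0.0, -2.147]
force: [-0.5, 0.4, -1.8]
width: 13.1
```

Request:
apply_moves(
  series=[
    [[0, 0, 0, 0, 0, 0], [0, 0, 0, 0, 0, 0], [0, 0, 0, 0, 0, 0], [0, 0, 0, 0, 0, 0], [0, 0, 0, 0, 0, 0]],
  ],
)

```text
clock: 19.05
eef_pos: [583.4, -385.3, 18.4]
tool_rot: [-3.141, 0.0, -2.147]
force: [-0.6, 0.4, -2.2]
width: 13.1
```

Request:
apply_moves(
  series=[
    [[0, 0, 0.02, 0, 0, 0], [0, 0, 0, 0, 0, 0], [0, 0, 0, 0, 0, 0], [0, 0, 0, 0, 0, 0], [0, 0, 0, 0, 0, 0]],
  ],
  claw=1,
)

```text
clock: 19.68
eef_pos: [583.4, -385.3, 17.4]
tool_rot: [-3.141, 0.0, -2.147]
force: [-0.9, 0.3, 0.0]
width: 85.7
```

Request:
apply_moves(
  series=[
    [[0, 0, -0.2, 0, 0, 0], [0, 0, -0.6, 0, 0, 0], [0, 0, -0.8, 0, 0, 0], [0, 0, -1, 0, 0, 0], [0, 0, -1, 0, 0, 0]],
  ],
)

```text
clock: 20.3
eef_pos: [583.2, -385.3, 199.7]
tool_rot: [-3.141, -0.0, -2.148]
force: [-0.4, -0.2, 0.2]
width: 85.4
```

```bash
python3 - <<'E'
from plan import *
plan([(520,-60,320,-43,1),(500,200,330,17,1),(500,200,330,17,1)])
E
```

```text
from [583.2, -385.3, 199.7, -123.0]
[[[-0.32,0.31,-0.16,0,0,-0.89],[-0.34,0.28,-0.16,0,0,-0.89],[-0.37,0.24,-0.16,0,0,-0.89],[-0.39,0.21,-0.16,0,0,-0.89],[-0.41,0.17,-0.16,0,0,-0.89]]] claw 1
[[[-0.42,0.13,-0.16,0,0,-0.89],[-0.43,0.09,-0.16,0,0,-0.89],[-0.44,0.05,-0.16,0,0,-0.89],[-0.44,0.01,-0.16,0,0,-0.89],[-0.44,-0.03,-0.16,0,0,-0.89]]] claw 1
[[[-0.44,-0.07,-0.16,0,0,-0.89],[-0.43,-0.11,-0.16,0,0,-0.89],[-0.41,-0.15,-0.16,0,0,-0.89],[-0.4,-0.19,-0.16,0,0,-0.89],[-0.38,-0.23,-0.17,0,0,-0.88]]] claw 1
[[[-0.26,-0.24,-0.01,0,0,-0.67],[-0.24,-0.25,-0.01,0,0,-0.67],[-0.22,-0.27,-0.01,0,0,-0.67],[-0.2,-0.28,-0.01,0,0,-0.67],[-0.18,-0.3,-0.01,0,0,-0.67]]] claw 1
[[[-0.16,-0.31,-0.01,0,0,-0.67],[-0.14,-0.32,-0.02,0,0,-0.66],[-0.11,-0.33,-0.01,0,0,-0.67],[-0.09,-0.33,-0.02,0,0,-0.66],[-0.07,-0.34,-0.01,0,0,-0.67]]] claw 1
[[[-0.04,-0.34,-0.02,0,0,-0.66],[-0.02,-0.35,-0.01,0,0,-0.67],[0,-0.35,-0.02,0,0,-0.66],[0.03,-0.35,-0.01,0,0,-0.67],[0.05,-0.34,-0.02,0,0,-0.66]]] claw 1
[[[0,0,0,0,0,0],[0,0,0,0,0,0],[0,0,0,0,0,0],[0,0,0,0,0,0],[0,0,0,0,0,0]]] claw 1
end [500.03, 200.14, 330.16, 16.99]
```

```bash
python3 - <<'E'
from plan import *
plan([(560,190,330,-73,1,3),(560,190,330,-73,1)])
E
```

```text
from [583.2, -385.3, 199.7, -123.0]
[[[-0.63,0.44,-0.17,0,0,-0.56],[-0.65,0.41,-0.17,0,0,-0.56],[-0.67,0.37,-0.17,0,0,-0.56],[-0.69,0.33,-0.17,0,0,-0.56],[-0.71,0.29,-0.18,0,0,-0.55]]] claw 1
[[[-0.73,0.24,-0.17,0,0,-0.56],[-0.74,0.2,-0.18,0,0,-0.55],[-0.75,0.16,-0.17,0,0,-0.56],[-0.76,0.11,-0.18,0,0,-0.55],[-0.77,0.07,-0.17,0,0,-0.56]]] claw 1
[[[-0.77,0.03,-0.18,0,0,-0.55],[-0.77,-0.02,-0.17,0,0,-0.56],[-0.76,-0.06,-0.18,0,0,-0.55],[-0.76,-0.11,-0.17,0,0,-0.56],[-0.75,-0.15,-0.18,0,0,-0.55]]] claw 1
[[[0,0,0,0,0,0],[0,0,0,0,0,0],[0,0,0,0,0,0],[0,0,0,0,0,0],[0,0,0,0,0,0]]] claw 1
end [560.03, 189.92, 330.16, -73.01]
```

Request:
apply_moves(
  series=[
    [[-0.63, 0.44, -0.17, 0, 0, -0.56], [-0.65, 0.41, -0.17, 0, 0, -0.56], [-0.67, 0.37, -0.17, 0, 0, -0.56], [-0.69, 0.33, -0.17, 0, 0, -0.56], [-0.71, 0.29, -0.18, 0, 0, -0.55]],
  ],
)

```text
clock: 20.92
eef_pos: [575.0, -192.6, 241.5]
tool_rot: [-3.141, 0.0, -1.854]
force: [0.7, 0.0, -0.2]
width: 85.2
```

Request:
apply_moves(
  series=[
    [[-0.73, 0.24, -0.17, 0, 0, -0.56], [-0.74, 0.2, -0.18, 0, 0, -0.55], [-0.75, 0.16, -0.17, 0, 0, -0.56], [-0.76, 0.11, -0.18, 0, 0, -0.55], [-0.77, 0.07, -0.17, 0, 0, -0.56]],
  ],
)

```text
clock: 21.55
eef_pos: [567.9, -0.7, 285.1]
tool_rot: [-3.14, -0.0, -1.563]
force: [0.4, 0.7, -1.1]
width: 85.5
```

Request:
apply_moves(
  series=[
    [[-0.77, 0.03, -0.18, 0, 0, -0.55], [-0.77, -0.02, -0.17, 0, 0, -0.56], [-0.76, -0.06, -0.18, 0, 0, -0.55], [-0.76, -0.11, -0.17, 0, 0, -0.56], [-0.75, -0.15, -0.18, 0, 0, -0.55]],
  ],
)

```text
clock: 22.18
eef_pos: [559.9, 190.9, 329.0]
tool_rot: [-3.141, -0.0, -1.273]
force: [0.2, -0.0, 1.0]
width: 85.1
```

Request:
apply_moves(
  series=[
    [[0, 0, 0, 0, 0, 0], [0, 0, 0, 0, 0, 0], [0, 0, 0, 0, 0, 0], [0, 0, 0, 0, 0, 0], [0, 0, 0, 0, 0, 0]],
  ],
)

```text
clock: 22.8
eef_pos: [560.1, 189.3, 327.8]
tool_rot: [3.141, -0.0, -1.275]
force: [0.2, 0.4, 0.2]
width: 85.4
```

```bash
python3 - <<'E'
from h import *
im,I=snap("wrist","w3"); s=ctrl.read_state(); print(s["eef_pos"],s["tool_rot"],s["clock"])
cv2.imwrite("pics/w3c.png",cv2.resize(im[:320],None,fx=1.25,fy=1.25,interpolation=cv2.INTER_CUBIC))
E
```

```text
[560.12939161 189.44390908 327.79599407] [ 3.14151632e+00 -9.83113103e-05 -1.27485361e+00] 22.85
```

View pics/w3c.png

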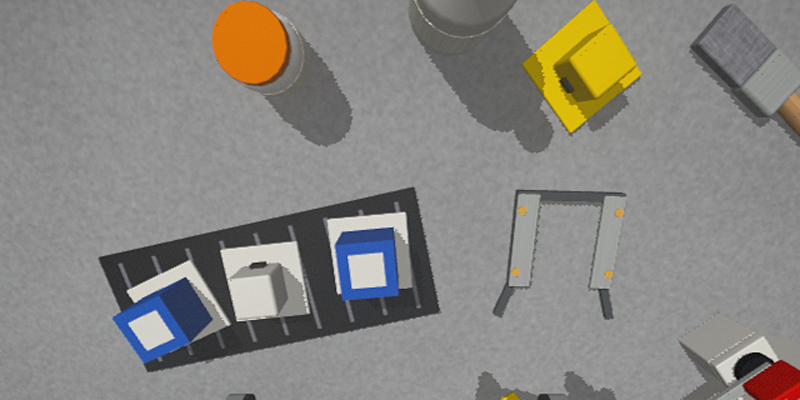

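Crop (scale 1.25): cup C top centred (368,270), cup A (151,330), bare cup (258,292), dock lips from (517,193)/(625,195) to (509,286)/(612,288), opening down.

```bash
python3 - <<'E'
from h import *
I=info("w3")
def B(n,z,l):
    P=np.array([bp(0,u/1.25,v/1.25,z,I)[:2] for u,v in l]); print(n,P.round(1).tolist(),"mean",P.mean(0).round(1)); return P
ang=lambda p,q:round(float(np.degrees(np.arctan2(*(q-p)[::-1]))),1)
C=B("Ctop",67,[(338,243),(395,240),(399,297),(343,301)]); print(ang(C[0],C[1]),ang(C[3],C[2]),ang(C[3],C[0]),ang(C[2],C[1]))
p=B("Cplate",9,[(328,218),(408,212),(412,289)]); print(ang(p[0],p[1]),ang(p[2],p[1]),np.linalg.norm(p[0]-p[1]),np.linalg.norm(p[2]-p[1]),"centre",(p[0]+p[2])/2)
B("Cmark",67,[(366,271)])
A=B("Atop",67,[(114,318),(161,292),(191,337),(148,364)]); print(ang(A[0],A[1]),ang(A[3],A[2]),ang(A[3],A[0]))
p=B("Aplate",9,[(131,290),(190,262),(230,325)]);print(ang(p[0],p[1]),ang(p[2],p[1]),np.linalg.norm(p[2]-p[1]))
B("Amark",67,[(152,331)])
p=B("bare",9,[(221,249),(302,240),(311,314),(231,322)]); print(ang(p[0],p[1]),ang(p[3],p[0]))
d=B("dock",14,[(517,193),(625,195),(612,289),(509,287)]); print(ang(d[3],d[0]),ang(d[2],d[1]),ang(d[0],d[1]),ang(d[3],d[2]))
print(np.linalg.norm(d[0]-d[1]),np.linalg.norm(d[0]-d[3]))
B("inner edges",14,[(541,196),(604,196),(590,289),(530,288)])
B("drip",4,[(99,257),(415,187),(440,313),(149,371)])
E
```

```text
Ctop [[540.7, 234.2], [557.2, 188.6], [509.4, 170.5], [491.4, 216.8]] mean [524.7 202.5]
-70.0 -68.8 19.5 20.8
Cplate [[547.0, 252.6], [574.7, 181.2], [502.4, 154.4]] mean [541.4 196. ]
-68.8 20.3 76.59287472301203 77.12055324707009 centre [524.72165787 203.47307289]
Cmark [[523.8, 204.8]] mean [523.8 204.8]
Atop [[416.1, 408.9], [452.9, 372.1], [417.7, 340.0], [379.0, 373.8]] mean [416.4 373.7]
-45.0 -41.1 43.5
Aplate [[419.4, 424.0], [465.5, 371.9], [410.8, 321.9]] mean [431.9 372.6]
-48.5 42.4 74.10153198826237
Amark [[413.3, 374.7]] mean [413.3 374.7]
bare [[487.3, 345.0], [519.0, 271.4], [446.8, 245.0], [414.4, 321.5]] mean [466.9 295.7]
-66.7 17.9
dock [[621.7, 89.8], [649.2, -7.0], [561.6, -34.8], [533.8, 63.7]] mean [591.6  27.9]
16.6 17.6 -74.1 -74.3
100.64396400790363 91.66364160538741
inner edges [[625.6, 67.4], [642.6, 11.3], [555.2, -14.0], [538.9, 43.4]] mean [590.6  27. ]
drip [[442.5, 460.8], [598.4, 181.5], [484.5, 118.3], [330.2, 396.6]] mean [463.9 289.3]
```

```bash
python3 - <<'E'
from plan import *
plan([(524.6,203,100,-69.7,1),(524.6,203,38,-69.7,1),(524.6,203,38,-69.7,-1)])
E
```

```text
from [560.1, 189.4, 327.8, -73.0]
[[[-0.09,0.12,0.91,0,0,-0.11],[-0.1,0.12,0.91,0,0,-0.11],[-0.1,0.12,0.91,0,0,-0.11],[-0.09,0.12,0.91,0,0,-0.11],[-0.1,0.11,0.92,0,0,-0.12]]] claw 1
[[[0,0,0.25,0,0,0],[0,0,0.25,0,0,0],[0,0,0.25,0,0,0],[0,0,0.24,0,0,0],[0,0,0.25,0,0,0]]] claw 1
[[[0,0,0,0,0,0],[0,0,0,0,0,0],[0,0,0,0,0,0],[0,0,0,0,0,0],[0,0,0,0,0,0]]] claw -1
end [524.59, 202.99, 37.8, -69.68]
```

Request:
apply_moves(
  series=[
    [[-0.09, 0.12, 0.91, 0, 0, -0.11], [-0.1, 0.12, 0.91, 0, 0, -0.11], [-0.1, 0.12, 0.91, 0, 0, -0.11], [-0.09, 0.12, 0.91, 0, 0, -0.11], [-0.1, 0.11, 0.92, 0, 0, -0.12]],
  ],
)

```text
clock: 23.48
eef_pos: [524.6, 203.5, 98.7]
tool_rot: [-3.141, 0.0, -1.215]
force: [-0.4, 0.4, -1.1]
width: 85.5
```

Request:
apply_moves(
  series=[
    [[0, 0, 0.25, 0, 0, 0], [0, 0, 0.25, 0, 0, 0], [0, 0, 0.25, 0, 0, 0], [0, 0, 0.24, 0, 0, 0], [0, 0, 0.25, 0, 0, 0]],
  ],
)

```text
clock: 24.1
eef_pos: [525.0, 203.5, 37.6]
tool_rot: [-3.14, 0.0, -1.216]
force: [0.6, 0.0, -1.2]
width: 85.4
```

Request:
apply_moves(
  series=[
    [[0, 0, 0, 0, 0, 0], [0, 0, 0, 0, 0, 0], [0, 0, 0, 0, 0, 0], [0, 0, 0, 0, 0, 0], [0, 0, 0, 0, 0, 0]],
  ],
)

```text
clock: 24.72
eef_pos: [524.6, 203.5, 38.1]
tool_rot: [-3.141, 0.0, -1.215]
force: [0.1, -0.1, -0.5]
width: 85.7
```

Request:
apply_moves(
  series=[
    [[0, 0, 0, 0, 0, 0], [0, 0, 0, 0, 0, 0], [0, 0, 0, 0, 0, 0], [0, 0, 0, 0, 0, 0], [0, 0, 0, 0, 0, 0]],
  ],
  claw=-1,
)

```text
clock: 25.35
eef_pos: [524.7, 203.6, 38.2]
tool_rot: [-3.141, 0.0, -1.215]
force: [-0.9, 0.0, 6.0]
width: 48.8
```

Request:
apply_moves(
  series=[
    [[0, 0, 0, 0, 0, 0], [0, 0, 0, 0, 0, 0], [0, 0, 0, 0, 0, 0], [0, 0, 0, 0, 0, 0], [0, 0, 0, 0, 0, 0]],
  ],
)

```text
clock: 25.98
eef_pos: [524.7, 203.6, 38.2]
tool_rot: [-3.141, 0.0, -1.215]
force: [0.1, -0.8, 4.9]
width: 49.2
```

```bash
python3 - <<'E'
from plan import *
th=math.radians(16.2); e=np.array([math.cos(th),math.sin(th)]); o=np.array([590.6,27.1])
a=o-100*e; b=o-50*e
print(a,b)
plan([(524.7,203.6,100,-69.6,-1),(*a,100,-73.8,-1),(*a,34.5,-73.8,-1),(*a,34.5,-73.8,-1)])
E
```

```text
[494.57063143  -0.7991106 ] [542.58531572  13.1504447 ]
from [524.7, 203.6, 38.2, -69.6]
[[[0,0,-0.25,0,0,0],[0,0,-0.25,0,0,0],[0,0,-0.25,0,0,0],[0,0,-0.24,0,0,0],[0,0,-0.25,0,0,-0.01]]] claw -1
[[[0.72,0.4,0,0,0,0.14],[0.73,0.39,0,0,0,0.14],[0.74,0.38,0,0,0,0.14],[0.74,0.36,0,0,0,0.14],[0.75,0.35,0,0,0,0.14]]] claw -1
[[[0,0,0.26,0,0,0],[0,0,0.26,0,0,0],[0,0,0.26,0,0,0],[0,0,0.27,0,0,0],[0,0,0.26,0,0,0]]] claw -1
[[[0,0,0,0,0,0],[0,0,0,0,0,0],[0,0,0,0,0,0],[0,0,0,0,0,0],[0,0,0,0,0,0]]] claw -1
end [494.82, -0.88, 34.72, -73.77]
```

Request:
apply_moves(
  series=[
    [[0, 0, -0.25, 0, 0, 0], [0, 0, -0.25, 0, 0, 0], [0, 0, -0.25, 0, 0, 0], [0, 0, -0.24, 0, 0, 0], [0, 0, -0.25, 0, 0, 0]],
  ],
)

```text
clock: 26.6
eef_pos: [524.5, 203.4, 100.8]
tool_rot: [-3.141, 0.0, -1.215]
force: [0.1, -0.5, -1.1]
width: 49.3
```

Request:
apply_moves(
  series=[
    [[0.72, 0.4, 0, 0, 0, 0.14], [0.73, 0.39, 0, 0, 0, 0.14], [0.74, 0.38, 0, 0, 0, 0.14], [0.74, 0.36, 0, 0, 0, 0.14], [0.75, 0.35, 0, 0, 0, 0.14]],
  ],
)

```text
clock: 27.22
eef_pos: [494.4, -2.3, 100.4]
tool_rot: [-3.141, -0.0, -1.289]
force: [-0.1, 0.6, -1.7]
width: 49.4
```

Request:
apply_moves(
  series=[
    [[0, 0, 0.26, 0, 0, 0], [0, 0, 0.26, 0, 0, 0], [0, 0, 0.26, 0, 0, 0], [0, 0, 0.26, 0, 0, 0], [0, 0, 0.2, 0, 0, 0]],
  ],
)

```text
clock: 27.85
eef_pos: [494.1, -0.4, 36.7]
tool_rot: [3.141, 0.0, -1.287]
force: [0.1, 0.3, -1.8]
width: 49.2
```

Request:
apply_moves(
  series=[
    [[0, 0, 0, 0, 0, 0], [0, 0, 0, 0, 0, 0], [0, 0, 0, 0, 0, 0], [0, 0, 0, 0, 0, 0], [0, 0, 0, 0, 0, 0]],
  ],
)

```text
clock: 28.48
eef_pos: [494.5, -1.1, 38.1]
tool_rot: [-3.141, -0.0, -1.289]
force: [-0.1, 0.1, -0.4]
width: 49.2
```

```bash
python3 - <<'E'
from h import *
snap("wrist","w4"); a=cv2.imread("pics/w4.png")
snap("side","s4"); b=cv2.imread("pics/s4.png")[180:330,180:420]
cv2.imwrite("pics/m4.png",np.hstack([cv2.resize(a,(400,300)),cv2.resize(b,(400,250))[:0].reshape(0,400,3) if 0 else cv2.copyMakeBorder(cv2.resize(b,(400,250)),0,50,0,0,0)]))
E
```

```text
(no output)
```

View pics/m4.png

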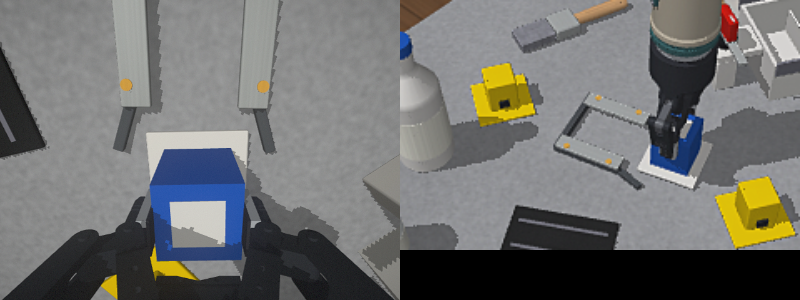

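Wrist view: pair in front of the dock, plate far edge (148–247,131) half-scale, lip inner edges about 152 and 239. I'll check the lateral offset and the height.

```bash
python3 - <<'E'
from h import *
s=ctrl.read_state(); print(s["eef_pos"],s["force"])
I=info("w4"); im=cv2.imread("pics/w4.png"); g=cv2.cvtColor(im,cv2.COLOR_BGR2GRAY).astype(int)
def edges(row,a,b):
    d=np.abs(np.diff(g[row-1:row+2].mean(0)))[a:b]; return [(i+a,int(d[i])) for i in np.argsort(-d)[:8]]
for r in (225,): print(r,sorted(edges(r,200,440)))
for r in (60,140): print(r,sorted(edges(r,150,440)))
print("col",sorted([(i+180,int(v)) for i,v in enumerate(np.abs(np.diff(g[180:260,250:260].mean(1)))) if v>12]))
for z in (5,9):
    a=bp(0,237,210,z,I);b=bp(0,395,210,z,I); print(z,a[:2],b[:2],np.linalg.norm(a-b))
th=np.radians(16.2); e=np.array([np.cos(th),np.sin(th)]); n=np.array([-e[1],e[0]]); o=np.array([590.6,27.1])
for u,v in [(152*1.6,107*1.6),(239*1.6,107*1.6),(120*1.6,107*1.6),(268*1.6,107*1.6)]:
    q=bp(0,u,v,14,I)[:2]-o; print("lip dock-frame",q@e,q@n)
q=(a+b)[:2]/2-o; print("plate edge",q@e,q@n)
E
```

```text
[494.49283834  -1.05758283  37.9679199 ] [ 0.27734257  0.04831721 -1.18403712]
225 [(np.int64(203), 36), (np.int64(212), 36), (np.int64(233), 38), (np.int64(396), 48), (np.int64(416), 42), (np.int64(417), 37), (np.int64(436), 28), (np.int64(437), 38)]
60 [(np.int64(184), 24), (np.int64(233), 24), (np.int64(234), 31), (np.int64(235), 23), (np.int64(252), 25), (np.int64(386), 27), (np.int64(388), 26), (np.int64(439), 32)]
140 [(np.int64(209), 28), (np.int64(237), 24), (np.int64(238), 31), (np.int64(256), 26), (np.int64(380), 27), (np.int64(382), 31), (np.int64(430), 41), (np.int64(434), 24)]
col [(210, 25), (211, 32), (212, 12)]
5 [520.34313892  44.82615646] [541.03091751 -26.7657686 ] 74.52105686287781
9 [521.59167461  44.30197461] [541.81332401 -25.67686826] 72.84197658925008
lip dock-frame -42.81976471806772 30.836474612100265
lip dock-frame -42.90908312128614 -29.472002064721508
lip dock-frame -42.78690525847685 53.02343587582507
lip dock-frame -42.9388499930673 -49.57082412006021
plate edge -61.52143747922714 -0.6492940135612428
```

Request:
apply_moves(
  series=[
    [[-0.03, 0, 0.02, 0, 0, 0], [0, 0, 0.02, 0, 0, 0], [0, 0, 0.01, 0, 0, 0], [0, 0, 0, 0, 0, 0], [0, 0, 0, 0, 0, 0]],
  ],
)

```text
clock: 29.2
eef_pos: [494.0, 0.4, 35.3]
tool_rot: [-3.142, -0.0, -1.289]
force: [0.2, -0.2, -1.8]
width: 49.1
```

Request:
apply_moves(
  series=[
    [[0, 0, 0.01, 0, 0, 0], [0, 0, 0.01, 0, 0, 0], [0, 0, 0, 0, 0, 0], [0, 0, 0, 0, 0, 0], [0, 0, 0, 0, 0, 0]],
  ],
)

```text
clock: 29.82
eef_pos: [494.0, 0.4, 34.3]
tool_rot: [-3.142, -0.0, -1.289]
force: [0.0, 0.1, -2.2]
width: 49.1
```

Request:
apply_moves(
  series=[
    [[0, -0.2, 0, 0, 0, 0], [0, -0.2, 0, 0, 0, 0], [0, -0.2, 0, 0, 0, 0], [0, -0.2, 0, 0, 0, 0], [0, -0.2, 0, 0, 0, 0]],
  ],
)

```text
clock: 30.45
eef_pos: [542.4, 14.5, 34.3]
tool_rot: [3.141, 0.0, -1.289]
force: [-0.4, -0.1, -1.2]
width: 48.9
```

Request:
apply_moves(
  series=[
    [[0, -0.15, 0, 0, 0, 0], [0, -0.15, 0, 0, 0, 0], [0, -0.15, 0, 0, 0, 0], [0, -0.15, 0, 0, 0, 0], [0, -0.15, 0, 0, 0, 0]],
  ],
)

```text
clock: 31.08
eef_pos: [578.5, 24.9, 34.3]
tool_rot: [-3.142, 0.0, -1.289]
force: [0.1, -0.3, -1.9]
width: 49.1
```

Request:
apply_moves(
  series=[
    [[0, -0.06, 0, 0, 0, 0], [0, -0.06, 0, 0, 0, 0], [0, -0.06, 0, 0, 0, 0], [0, -0.03, 0, 0, 0, 0], [0, 0, 0, 0, 0, 0]],
  ],
)

```text
clock: 31.7
eef_pos: [588.2, 27.7, 34.3]
tool_rot: [-3.141, 0.0, -1.289]
force: [-0.6, -0.2, -1.1]
width: 48.9
```

Request:
apply_moves(
  series=[
    [[0, -0.03, 0, 0, 0, 0], [0, -0.03, 0, 0, 0, 0], [0, -0.03, 0, 0, 0, 0], [0, -0.02, 0, 0, 0, 0], [0, 0, 0, 0, 0, 0]],
  ],
)

```text
clock: 32.33
eef_pos: [592.4, 28.9, 34.3]
tool_rot: [3.14, 0.0, -1.289]
force: [-4.9, -0.8, 3.8]
width: 49.2
```

Request:
apply_moves(
  series=[
    [[0, 0.02, -0.1, 0, 0, 0], [0, 0, -0.1, 0, 0, 0], [0, 0, -0.15, 0, 0, 0], [0, 0, -0.15, 0, 0, 0], [0, 0, -0.15, 0, 0, 0]],
  ],
)

```text
clock: 32.95
eef_pos: [593.5, 29.1, 68.2]
tool_rot: [-3.139, -0.0, -1.289]
force: [-0.6, 0.1, -1.5]
width: 49.0
```

Request:
apply_moves(
  series=[
    [[0, 0, -0.3, 0, 0, 0], [0, 0, -0.3, 0, 0, 0], [0, 0, -0.5, 0, 0, 0], [0, 0, -0.7, 0, 0, 0], [0, 0, -0.7, 0, 0, 0]],
  ],
)

```text
clock: 33.58
eef_pos: [592.6, 29.0, 194.0]
tool_rot: [-3.14, -0.0, -1.289]
force: [0.9, 0.1, 0.6]
width: 48.9
```

```bash
python3 - <<'E'
from h import *
from plan import *
snap("side","s5"); cv2.imwrite("pics/s5c.png",cv2.resize(cv2.imread("pics/s5.png")[100:340,180:500],(640,480)))
th=math.radians(-33.3); ey=np.array([-math.sin(th),math.cos(th)]); c=np.array([452,-292])
for k in(-63,0,63): print(k,c+k*ey)
d=c-63*ey
plan([(520,-120,175,-50,-1),(*d,175,-33.3,-1),(*d,175,-33.3,-1)])
E
```

```text
-63 [ 417.41156247 -344.65586377]
0 [ 452. -292.]
63 [ 486.58843753 -239.34413623]
from [595.5, 29.1, 198.8, -73.8]
[[[0.49,0.46,0.1,0,0,-0.79],[0.45,0.49,0.09,0,0,-0.8],[0.41,0.53,0.1,0,0,-0.79],[0.36,0.56,0.09,0,0,-0.8],[0.31,0.59,0.1,0,0,-0.79]]] claw -1
[[[0.42,0.89,0,0,0,-0.56],[0.37,0.92,0,0,0,-0.56],[0.32,0.94,0,0,0,-0.56],[0.26,0.95,0,0,0,-0.55],[0.21,0.97,0,0,0,-0.56]]] claw -1
[[[0,0,0,0,0,0],[0,0,0,0,0,0],[0,0,0,0,0,0],[0,0,0,0,0,0],[0,0,0,0,0,0]]] claw -1
end [417.16, -344.76, 174.83, -33.29]
```

View pics/s5c.png

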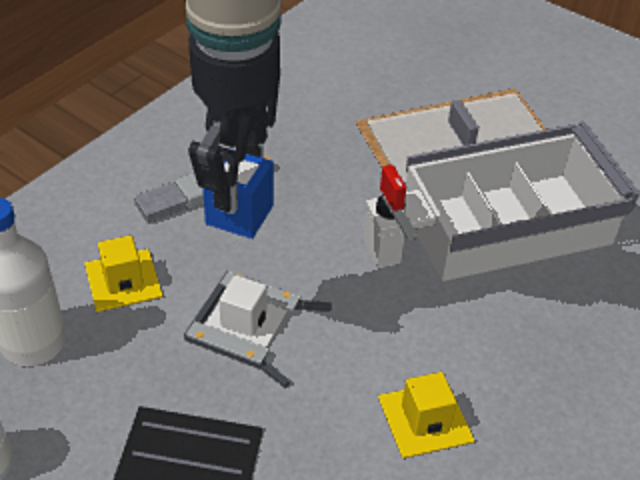

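White cup stays in the dock, blue cup held; panel lies on the cork. Check divider positions for the bay centres from w2.

```bash
python3 - <<'E'
from h import *
I=info("w2"); th=np.radians(-33.3); ex=np.array([np.cos(th),np.sin(th)]);ey=np.array([-ex[1],ex[0]]); c=np.array([452,-292])
for u,v in [(279,148),(281,282),(354,148),(354,282)]:
  for z in (45,):
    q=bp(0,u,v,z,I)[:2]-c; print(u,v,q@ex,q@ey)
im=cv2.imread("pics/w2.png"); g=cv2.cvtColor(im,cv2.COLOR_BGR2GRAY).astype(int)
for r in (160,180): print([(i,int(g[r-4:r+5,i].mean())) for i in list(range(272,288))+list(range(346,360))])
snap("top","t5"); b=cv2.imread("pics/t5.png")[210:380,370:560]
cv2.imwrite("pics/t5c.png",cv2.resize(b,None,fx=3.5,fy=3.5,interpolation=cv2.INTER_CUBIC))
E
```

```text
279 148 53.80261712144863 32.634747971750876
281 282 -57.47246517647649 33.975547348690284
354 148 54.05540224014569 -23.970818465359432
354 282 -57.183958654311624 -27.92782889563438
[(272, 173), (273, 169), (274, 171), (275, 174), (276, 172), (277, 164), (278, 160), (279, 161), (280, 161), (281, 160), (282, 170), (283, 174), (284, 174), (285, 173), (286, 173), (287, 173), (346, 172), (347, 172), (348, 172), (349, 172), (350, 171), (351, 170), (352, 162), (353, 158), (354, 159), (355, 159), (356, 160), (357, 167), (358, 171), (359, 170)]
[(272, 172), (273, 174), (274, 171), (275, 173), (276, 173), (277, 171), (278, 164), (279, 161), (280, 161), (281, 160), (282, 166), (283, 172), (284, 173), (285, 173), (286, 172), (287, 173), (346, 171), (347, 171), (348, 171), (349, 171), (350, 172), (351, 164), (352, 159), (353, 159), (354, 159), (355, 158), (356, 166), (357, 171), (358, 170), (359, 167)]
```

View pics/t5c.png

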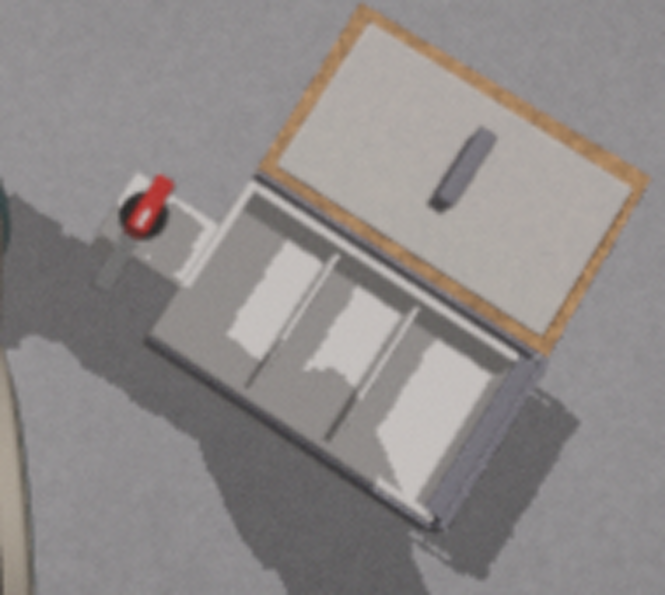

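Request:
apply_moves(
  series=[
    [[0.49, 0.46, 0.1, 0, 0, -0.79], [0.45, 0.49, 0.09, 0, 0, -0.8], [0.41, 0.53, 0.1, 0, 0, -0.79], [0.36, 0.56, 0.09, 0, 0, -0.8], [0.31, 0.59, 0.1, 0, 0, -0.79]],
  ],
)

```text
clock: 34.3
eef_pos: [516.4, -121.1, 167.8]
tool_rot: [-3.142, -0.0, -0.87]
force: [-0.1, -0.3, -1.6]
width: 49.0
```

Request:
apply_moves(
  series=[
    [[0.42, 0.89, 0, 0, 0, -0.56], [0.37, 0.92, 0, 0, 0, -0.56], [0.32, 0.94, 0, 0, 0, -0.56], [0.26, 0.95, 0, 0, 0, -0.55], [0.21, 0.97, 0, 0, 0, -0.56]],
  ],
)

```text
clock: 34.92
eef_pos: [413.2, -346.3, 168.0]
tool_rot: [3.142, -0.0, -0.579]
force: [1.5, 0.4, -1.1]
width: 48.6
```

Request:
apply_moves(
  series=[
    [[0, 0, 0, 0, 0, 0], [0, 0, 0, 0, 0, 0], [0, 0, 0, 0, 0, 0], [0, 0, 0, 0, 0, 0], [0, 0, 0, 0, 0, 0]],
  ],
)

```text
clock: 35.55
eef_pos: [414.6, -344.3, 167.9]
tool_rot: [-3.142, -0.0, -0.579]
force: [-0.6, -0.3, -1.1]
width: 49.2
```

```bash
python3 - <<'E'
from h import *
th=np.radians(-33.3); ex=np.array([np.cos(th),np.sin(th)]);ey=np.array([-ex[1],ex[0]]); c=np.array([452,-292])
f=lambda l,z:[(lambda q:(round(q@ex,1),round(q@ey,1)))(bp("top",370+u/3.5,210+v/3.5,z)[:2]-c) for u,v in l]
print("div",f([(337,258),(250,385),(415,311),(330,437)],45))
print("strip",f([(258,177),(147,343),(542,357),(437,529)],78))
print("latchend rim inner",f([(250,190),(185,285)],68))
print("lip inner",f([(520,357),(432,510)],76))
im,I=snap("wrist","w6"); 
E
```

```text
div [(np.float64(54.4), np.float64(34.4)), (np.float64(-51.1), np.float64(37.5)), (np.float64(53.2), np.float64(-27.6)), (np.float64(-50.4), np.float64(-24.5))]
strip [(np.float64(62.8), np.float64(109.2)), (np.float64(-71.8), np.float64(110.5)), (np.float64(65.4), np.float64(-107.2)), (np.float64(-67.9), np.float64(-107.5))]
latchend rim inner [(np.float64(55.0), np.float64(108.5)), (np.float64(-23.5), np.float64(110.1))]
lip inner [(np.float64(57.9), np.float64(-95.7)), (np.float64(-59.0), np.float64(-99.1))]
```

View pics/w6.png

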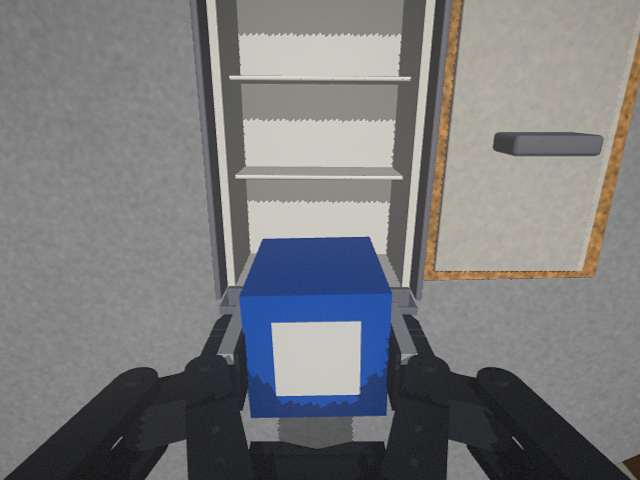

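```bash
python3 - <<'E'
from h import *
I=info("w6"); s=ctrl.read_state(); print(s["eef_pos"],s["tool_rot"][2])
th=np.radians(-33.3); ex=np.array([np.cos(th),np.sin(th)]);ey=np.array([-ex[1],ex[0]]); c=np.array([452,-292])
f=lambda l,z:[(lambda q:(round(float(q@ex),1),round(float(q@ey),1)))(bp(0,u,v,z,I)[:2]-c) for u,v in l]
print(f([(236,178),(402,178),(230,78),(410,79)],45))
print("rim inner, z68",f([(218,100),(428,100)],68)); print("strip outer",f([(200,100),(440,100)],78))
q=s["eef_pos"][:2]-c; print("tcp",q@ex,q@ey)
E
```

```text
[ 414.45774977 -344.43803277  167.84570898] -0.5796920786705688
[(-57.6, -28.3), (57.1, -28.1), (-57.2, 35.7), (57.7, 35.3)]
rim inner, z68 [(-60.4, 22.2), (64.1, 22.4)]
strip outer [(-68.2, 22.1), (68.3, 22.3)]
tcp -2.588412586970229 -64.43964582058771
```

```bash
python3 - <<'E'
from plan import *
plan([(419.4,-341.7,110,-33.2,-1),(419.4,-341.7,36,-33.2,-1)])
E
```

```text
from [414.5, -344.4, 167.8, -33.2]
[[[0.01,-0.02,0.23,0,0,0],[0.01,-0.02,0.23,0,0,0],[0.01,-0.02,0.23,0,0,0],[0.01,-0.02,0.23,0,0,0],[0.01,-0.02,0.24,0,0,0]]] claw -1
[[[0,0,0.3,0,0,0],[0,0,0.29,0,0,0],[0,0,0.3,0,0,0],[0,0,0.29,0,0,0],[0,0,0.3,0,0,0]]] claw -1
end [419.29, -341.62, 35.85, -33.21]
```

Request:
apply_moves(
  series=[
    [[0.01, -0.02, 0.23, 0, 0, 0], [0.01, -0.02, 0.23, 0, 0, 0], [0.01, -0.02, 0.23, 0, 0, 0], [0.01, -0.02, 0.23, 0, 0, 0], [0.01, -0.02, 0.24, 0, 0, 0]],
  ],
)

```text
clock: 36.22
eef_pos: [419.0, -342.1, 108.9]
tool_rot: [-3.142, 0.0, -0.581]
force: [-0.0, -0.7, -0.7]
width: 49.1
```

Request:
apply_moves(
  series=[
    [[0, 0, 0.3, 0, 0, 0], [0, 0, 0.29, 0, 0, 0], [0, 0, 0.3, 0, 0, 0], [0, 0, 0.29, 0, 0, 0], [0, 0, 0.26, 0, 0, 0]],
  ],
)

```text
clock: 36.85
eef_pos: [418.9, -342.1, 36.8]
tool_rot: [-3.142, 0.0, -0.581]
force: [0.6, -0.2, -0.6]
width: 48.8
```

Request:
apply_moves(
  series=[
    [[0, 0, 0, 0, 0, 0], [0, 0, 0, 0, 0, 0], [0, 0, 0, 0, 0, 0], [0, 0, 0, 0, 0, 0], [0, 0, 0, 0, 0, 0]],
  ],
)

```text
clock: 37.48
eef_pos: [419.1, -342.3, 38.1]
tool_rot: [3.142, -0.001, -0.581]
force: [-0.6, -0.1, -0.4]
width: 48.9
```

Request:
apply_moves(
  series=[
    [[0, 0, 0.02, 0, 0, 0], [0, 0, 0.02, 0, 0, 0], [0, 0, 0.02, 0, 0, 0], [0, 0, 0, 0, 0, 0], [0, 0, 0, 0, 0, 0]],
  ],
)

```text
clock: 38.1
eef_pos: [419.0, -342.1, 34.8]
tool_rot: [-3.142, 0.0, -0.581]
force: [-0.2, -0.1, -0.7]
width: 49.1
```

Request:
apply_moves(
  series=[
    [[0, 0, 0, 0, 0, 0], [0, 0, 0, 0, 0, 0], [0, 0, 0, 0, 0, 0], [0, 0, 0, 0, 0, 0], [0, 0, 0, 0, 0, 0]],
  ],
  claw=0.55,
)

```text
clock: 38.72
eef_pos: [419.0, -342.1, 34.8]
tool_rot: [-3.142, -0.0, -0.581]
force: [0.3, -0.7, 0.3]
width: 66.1
```

Request:
apply_moves(
  series=[
    [[0, 0, -0.3, 0, 0, 0], [0, 0, -0.4, 0, 0, 0], [0, 0, -0.5, 0, 0, 0], [0, 0, -0.6, 0, 0, 0], [0, 0, -0.6, 0, 0, 0]],
  ],
)

```text
clock: 39.35
eef_pos: [418.9, -342.1, 156.8]
tool_rot: [3.142, -0.001, -0.581]
force: [1.0, -0.8, -0.3]
width: 66.0
```

```bash
python3 - <<'E'
from h import *
from plan import *
snap("wrist","w7")
plan([(500,-150,170,-53,0.75),(592.2,28.9,150,-73.8,0.75),(592.2,28.9,90,-73.8,0.75),(592.2,28.9,20,-73.8,.75),(592.2,28.9,20,-73.8,.75)])
E
```

```text
from [420.9, -343.5, 160.4, -33.3]
[[[-0.16,-0.82,-0.04,0,0,0.66],[-0.22,-0.81,-0.04,0,0,0.66],[-0.27,-0.79,-0.04,0,0,0.66],[-0.33,-0.77,-0.04,0,0,0.65],[-0.37,-0.75,-0.03,0,0,0.66]]] claw 0.75
[[[-0.35,-0.72,0.08,0,0,0.69],[-0.4,-0.7,0.08,0,0,0.69],[-0.45,-0.67,0.08,0,0,0.69],[-0.5,-0.63,0.08,0,0,0.7],[-0.54,-0.59,0.08,0,0,0.69]]] claw 0.75
[[[0,0,0.24,0,0,0],[0,0,0.24,0,0,0],[0,0,0.24,0,0,0],[0,0,0.24,0,0,0],[0,0,0.24,0,0,0]]] claw 0.75
[[[0,0,0.28,0,0,0],[0,0,0.28,0,0,0],[0,0,0.28,0,0,0],[0,0,0.28,0,0,0],[0,0,0.28,0,0,0]]] claw 0.75
[[[0,0,0,0,0,0],[0,0,0,0,0,0],[0,0,0,0,0,0],[0,0,0,0,0,0],[0,0,0,0,0,0]]] claw 0.75
end [592.09, 28.72, 19.92, -73.78]
```

Request:
apply_moves(
  series=[
    [[-0.16, -0.82, -0.04, 0, 0, 0.66], [-0.22, -0.81, -0.04, 0, 0, 0.66], [-0.27, -0.79, -0.04, 0, 0, 0.66], [-0.33, -0.77, -0.04, 0, 0, 0.65], [-0.37, -0.75, -0.03, 0, 0, 0.66]],
  ],
  claw=0.75,
)

```text
clock: 40.02
eef_pos: [498.8, -147.3, 165.3]
tool_rot: [-3.141, -0.001, -0.928]
force: [0.4, 0.7, -0.5]
width: 74.9
```

Request:
apply_moves(
  series=[
    [[-0.35, -0.72, 0.08, 0, 0, 0.69], [-0.4, -0.7, 0.08, 0, 0, 0.69], [-0.45, -0.67, 0.08, 0, 0, 0.69], [-0.5, -0.63, 0.08, 0, 0, 0.7], [-0.54, -0.59, 0.08, 0, 0, 0.69]],
  ],
)

```text
clock: 40.65
eef_pos: [590.7, 31.5, 145.1]
tool_rot: [-3.141, 0.0, -1.29]
force: [0.4, 0.8, -1.0]
width: 74.6
```

Request:
apply_moves(
  series=[
    [[0, 0, 0, 0, 0, 0], [0, 0, 0, 0, 0, 0], [0, 0, 0, 0, 0, 0], [0, 0, 0, 0, 0, 0], [0, 0, 0, 0, 0, 0]],
  ],
)

```text
clock: 41.28
eef_pos: [590.1, 29.4, 144.5]
tool_rot: [-3.142, -0.0, -1.289]
force: [-0.0, 0.4, 0.1]
width: 74.9
```

```bash
python3 - <<'E'
from h import *
from plan import *
im,_=snap("wrist","w8"); w7=cv2.imread("pics/w7.png")
cv2.imwrite("pics/m8.png",np.hstack([cv2.resize(w7,(400,300)),cv2.resize(im,(400,300))]))
plan([(592.2,28.9,90,-73.8,.75),(592.2,28.9,20,-73.8,.75)])
E
```

```text
from [590.1, 29.6, 144.5, -73.8]
[[[0,-0.01,0.22,0,0,0],[0.01,-0.01,0.22,0,0,0],[0,-0.01,0.22,0,0,0],[0.01,0,0.21,0,0,0],[0,-0.01,0.22,0,0,0]]] claw 0.75
[[[0,0,0.28,0,0,0],[0,0,0.28,0,0,0],[0,0,0.28,0,0,0],[0,0,0.28,0,0,0],[0,0,0.28,0,0,0]]] claw 0.75
end [592.29, 29.18, 19.95, -73.82]
```

View pics/m8.png

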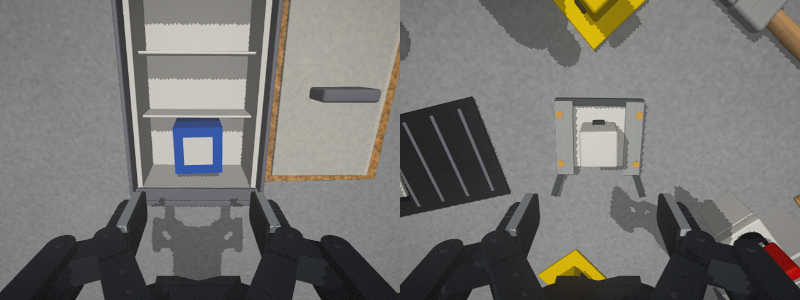

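Blue cup stands square in the first bay; the white cup sits in the dock, pad facing dock +x, so grasping across dock y is right.

Request:
apply_moves(
  series=[
    [[0, -0.01, 0.22, 0, 0, 0], [0.01, -0.01, 0.22, 0, 0, 0], [0, -0.01, 0.22, 0, 0, 0], [0.01, 0, 0.21, 0, 0, 0], [0, -0.01, 0.22, 0, 0, 0]],
  ],
)

```text
clock: 41.95
eef_pos: [592.2, 29.6, 88.9]
tool_rot: [3.141, 0.0, -1.288]
force: [0.2, 0.1, -0.2]
width: 74.4
```

Request:
apply_moves(
  series=[
    [[0, 0, 0.28, 0, 0, 0], [0, 0, 0.28, 0, 0, 0], [0, 0, 0.28, 0, 0, 0], [0, 0, 0.28, 0, 0, 0], [0, 0, 0.28, 0, 0, 0]],
  ],
)

```text
clock: 42.58
eef_pos: [592.3, 29.7, 18.8]
tool_rot: [3.142, 0.0, -1.288]
force: [0.5, -0.1, -0.5]
width: 74.9
```

Request:
apply_moves(
  series=[
    [[0, 0, 0, 0, 0, 0], [0, 0, 0, 0, 0, 0], [0, 0, 0, 0, 0, 0], [0, 0, 0, 0, 0, 0], [0, 0, 0, 0, 0, 0]],
  ],
  claw=-1,
)

```text
clock: 43.2
eef_pos: [592.6, 29.7, 20.2]
tool_rot: [-3.141, -0.0, -1.288]
force: [0.4, -0.2, 0.7]
width: 39.2
```

Request:
apply_moves(
  series=[
    [[0, 0, 0, 0, 0, 0], [0, 0, 0, 0, 0, 0], [0, 0, 0, 0, 0, 0], [0, 0, 0, 0, 0, 0], [0, 0, 0, 0, 0, 0]],
  ],
)

```text
clock: 43.82
eef_pos: [592.6, 29.7, 20.2]
tool_rot: [-3.141, -0.0, -1.288]
force: [-1.2, 0.2, 5.5]
width: 39.3
```

Request:
apply_moves(
  series=[
    [[0, 0.05, -0.02, 0, 0, 0], [0, 0.15, 0, 0, 0, 0], [0, 0.25, 0, 0, 0, 0], [0, 0.25, 0, 0, 0, 0], [0, 0.3, 0, 0, 0, 0]],
  ],
)

```text
clock: 44.45
eef_pos: [543.1, 15.3, 20.8]
tool_rot: [3.141, 0.0, -1.288]
force: [0.1, -0.1, 0.5]
width: 39.2
```

Request:
apply_moves(
  series=[
    [[0, 0.3, 0, 0, 0, 0], [0, 0.3, 0, 0, 0, 0], [0, 0.3, 0, 0, 0, 0], [0, 0.2, 0, 0, 0, 0], [0, 0.1, 0, 0, 0, 0]],
  ],
)

```text
clock: 45.08
eef_pos: [486.0, -1.3, 20.9]
tool_rot: [3.141, 0.0, -1.288]
force: [0.2, -0.2, -1.6]
width: 39.2
```

```bash
python3 - <<'E'
from plan import *
plan([(488,-2,70,-73.8,-1),(524.6,203,70,-69.7,-1),(524.6,203,25,-69.7,-1)],None)
E
```

```text
from [486.0, -1.3, 20.9, -73.8]
[[[0,-0.01,-0.2,0,0,0],[0.01,-0.01,-0.2,0,0,0],[0,0,-0.19,0,0,0],[0.01,-0.01,-0.2,0,0,0],[0,0,-0.19,0,0,0]]] claw -1
[[[-0.75,-0.37,0,0,0,-0.14],[-0.74,-0.38,0,0,0,-0.14],[-0.73,-0.39,0,0,0,-0.13],[-0.73,-0.4,0,0,0,-0.14],[-0.72,-0.42,0,0,0,-0.13]]] claw -1
[[[0,0,0.18,0,0,0],[0,0,0.18,0,0,0],[0,0,0.18,0,0,0],[0,0,0.18,0,0,0],[0,0,0.18,0,0,0]]] claw -1
end [524.76, 202.88, 24.9, -69.72]
```

Request:
apply_moves(
  series=[
    [[0, -0.01, -0.2, 0, 0, 0], [0.01, -0.01, -0.2, 0, 0, 0], [0, 0, -0.19, 0, 0, 0], [0.01, -0.01, -0.2, 0, 0, 0], [0, 0, -0.19, 0, 0, 0]],
  ],
)

```text
clock: 45.7
eef_pos: [488.7, -1.6, 70.7]
tool_rot: [-3.141, -0.0, -1.288]
force: [1.2, 0.0, -1.2]
width: 39.1
```

Request:
apply_moves(
  series=[
    [[-0.75, -0.37, 0, 0, 0, -0.14], [-0.74, -0.38, 0, 0, 0, -0.14], [-0.73, -0.39, 0, 0, 0, -0.13], [-0.73, -0.4, 0, 0, 0, -0.14], [-0.72, -0.42, 0, 0, 0, -0.13]],
  ],
)

```text
clock: 46.32
eef_pos: [525.4, 204.6, 70.2]
tool_rot: [-3.142, -0.0, -1.216]
force: [-0.0, -0.7, 0.0]
width: 39.1
```

Request:
apply_moves(
  series=[
    [[0, 0, 0.17, 0, 0, 0], [0, 0, 0.17, 0, 0, 0], [0, 0, 0.17, 0, 0, 0], [0, 0, 0.17, 0, 0, 0], [0, 0, 0.17, 0, 0, 0]],
  ],
)

```text
clock: 46.95
eef_pos: [525.4, 202.5, 26.7]
tool_rot: [3.141, -0.0, -1.217]
force: [0.2, -0.4, -0.7]
width: 39.4
```

Request:
apply_moves(
  series=[
    [[0, 0, 0, 0, 0, 0], [0, 0, 0, 0, 0, 0], [0, 0, 0, 0, 0, 0], [0, 0, 0, 0, 0, 0], [0, 0, 0, 0, 0, 0]],
  ],
)

```text
clock: 47.58
eef_pos: [525.5, 203.2, 27.5]
tool_rot: [-3.141, -0.0, -1.216]
force: [-1.1, 0.8, -0.6]
width: 39.2
```

Lower 3 mm, release, rise and move to look at cup A.

Request:
apply_moves(
  series=[
    [[0, 0, 0.02, 0, 0, 0], [0, 0, 0.02, 0, 0, 0], [0, 0, 0.02, 0, 0, 0], [0, 0, 0, 0, 0, 0], [0, 0, 0, 0, 0, 0]],
  ],
)

```text
clock: 48.2
eef_pos: [525.4, 203.2, 24.3]
tool_rot: [-3.142, -0.0, -1.216]
force: [0.4, 0.7, -1.5]
width: 39.1
```

Request:
apply_moves(
  series=[
    [[0, 0, 0, 0, 0, 0], [0, 0, 0, 0, 0, 0], [0, 0, 0, 0, 0, 0], [0, 0, 0, 0, 0, 0], [0, 0, 0, 0, 0, 0]],
  ],
  claw=0.5,
)

```text
clock: 48.82
eef_pos: [525.4, 203.2, 24.3]
tool_rot: [-3.142, 0.0, -1.216]
force: [0.3, -1.2, -0.4]
width: 64.0
```

Request:
apply_moves(
  series=[
    [[0, 0, -0.3, 0, 0, 0], [0, 0, -0.5, 0, 0, 0], [0, 0, -0.8, 0, 0, 0], [0, 0, -1, 0, 0, 0], [0, 0, -1, 0, 0, 0]],
  ],
)

```text
clock: 49.45
eef_pos: [525.2, 203.1, 206.9]
tool_rot: [-3.141, 0.0, -1.217]
force: [0.4, 0.5, -0.5]
width: 63.8
```

```bash
python3 - <<'E'
from plan import *
plan([(445,360,220,-47,1),(445,360,220,-47,1)])
E
```

```text
from [525.2, 203.1, 206.9, -69.7]
[[[-0.7,0.08,-0.05,0,0,-0.76],[-0.7,0.03,-0.05,0,0,-0.76],[-0.71,-0.03,-0.05,0,0,-0.75],[-0.7,-0.08,-0.06,0,0,-0.76],[-0.69,-0.14,-0.05,0,0,-0.75]]] claw 1
[[[0,0,0,0,0,0],[0,0,0,0,0,0],[0,0,0,0,0,0],[0,0,0,0,0,0],[0,0,0,0,0,0]]] claw 1
end [444.89, 359.93, 219.91, -47.02]
```

Request:
apply_moves(
  series=[
    [[-0.7, 0.08, -0.05, 0, 0, -0.76], [-0.7, 0.03, -0.05, 0, 0, -0.76], [-0.71, -0.03, -0.05, 0, 0, -0.75], [-0.7, -0.08, -0.06, 0, 0, -0.76], [-0.69, -0.14, -0.05, 0, 0, -0.75]],
  ],
  claw=1,
)

```text
clock: 50.08
eef_pos: [444.5, 360.9, 218.6]
tool_rot: [-3.14, -0.0, -0.818]
force: [0.3, -0.5, -0.5]
width: 85.4
```

Request:
apply_moves(
  series=[
    [[0, 0, 0, 0, 0, 0], [0, 0, 0, 0, 0, 0], [0, 0, 0, 0, 0, 0], [0, 0, 0, 0, 0, 0], [0, 0, 0, 0, 0, 0]],
  ],
)

```text
clock: 50.7
eef_pos: [445.4, 359.5, 217.3]
tool_rot: [3.142, -0.0, -0.822]
force: [0.3, 0.1, -0.3]
width: 85.1
```

```bash
python3 - <<'E'
from h import *
snap("wrist","w9"); s=ctrl.read_state(); print(s["eef_pos"],s["tool_rot"])
E
```

```text
[445.25878632 359.6542312  217.27477308] [ 3.14140661e+00 -1.18136882e-04 -8.21345213e-01]
```

View pics/w9.png

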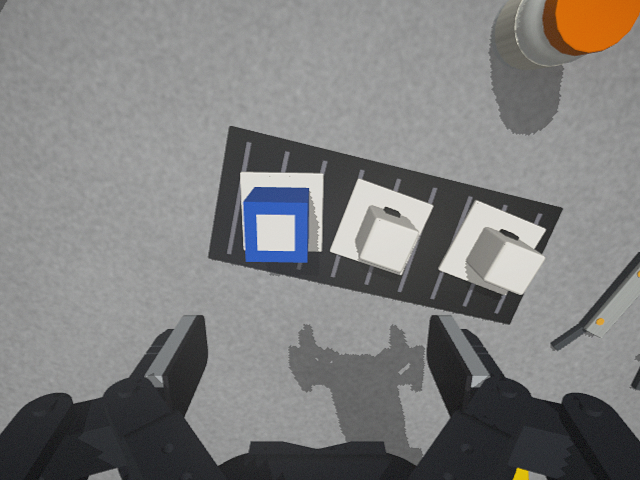

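Both white cups stand on the mat; cup A's top face spans (245–309, 204–263), its plate corners (241,172),(324,174),(323,251).

```bash
python3 - <<'E'
from h import *
I=info("w9"); im=cv2.imread("pics/w9.png")
P=lambda z,l:np.array([bp(0,u,v,z,I)[:2] for u,v in l])
ang=lambda p,q:round(float(np.degrees(np.arctan2(*(q-p)[::-1]))),1)
t=P(67,[(245,204),(309,204),(308,263),(246,263)]); print(t.round(1).tolist(),t.mean(0),ang(t[0],t[1]),ang(t[3],t[2]),ang(t[3],t[0]))
p=P(9,[(241,172),(324,174),(323,251)]); print(p.round(1).tolist(),(p[0]+p[2])/2,ang(p[0],p[1]),ang(p[2],p[1]),np.linalg.norm(p[0]-p[1]),np.linalg.norm(p[2]-p[1]))
b,g,r=[im[...,i].astype(int) for i in range(3)]
m=((b>120)&(r<90)).astype(np.uint8); cn=max(cv2.findContours(m,cv2.RETR_EXTERNAL,cv2.CHAIN_APPROX_NONE)[0],key=cv2.contourArea)
print(cv2.minAreaRect(cn))
w=(im.min(2)>200).astype(np.uint8); w[:210]=0;w[255:]=0;w[:,:252]=0;w[:,300:]=0
print(cv2.minAreaRect(np.argwhere(w)[:,::-1].astype(np.float32)), P(67,[np.argwhere(w)[:,::-1].mean(0)]))
E
```

```text
[[415.9, 407.4], [449.9, 370.8], [412.7, 337.9], [378.0, 375.2]] [414.12076915 372.81984353] -47.1 -47.1 40.4
[[418.5, 427.3], [468.4, 370.9], [413.2, 320.3]] [415.85071583 373.83190742] -48.5 42.5 75.35420210310038 74.84476312850532
((275.6004333496094, 224.37274169921875), (63.90174865722656, 74.71868896484375), 0.8680514693260193)
((274.5, 232.5), (35.0, 37.0), 90.0) [[414.33971471 374.96208196]]
```

```bash
python3 - <<'E'
from plan import *
plan([(415,373.4,100,-47.8,1),(415,373.4,38,-47.8,1)])
E
```

```text
from [445.3, 359.7, 217.3, -47.1]
[[[-0.12,0.05,0.47,0,0,0.02],[-0.12,0.05,0.47,0,0,0.03],[-0.12,0.05,0.47,0,0,0.02],[-0.13,0.05,0.47,0,0,0.03],[-0.12,0.06,0.47,0,0,0.02]]] claw 1
[[[0,0,0.25,0,0,0],[0,0,0.25,0,0,0],[0,0,0.25,0,0,0],[0,0,0.24,0,0,0],[0,0,0.25,0,0,0]]] claw 1
end [415.03, 373.28, 37.77, -47.78]
```

Request:
apply_moves(
  series=[
    [[-0.12, 0.05, 0.47, 0, 0, 0.02], [-0.12, 0.05, 0.47, 0, 0, 0.03], [-0.12, 0.05, 0.47, 0, 0, 0.02], [-0.13, 0.05, 0.47, 0, 0, 0.03], [-0.12, 0.06, 0.47, 0, 0, 0.02]],
  ],
)

```text
clock: 51.38
eef_pos: [414.8, 373.8, 99.1]
tool_rot: [-3.141, 0.0, -0.833]
force: [-0.7, 1.1, 0.6]
width: 85.5
```

Request:
apply_moves(
  series=[
    [[0, 0, 0.25, 0, 0, 0], [0, 0, 0.25, 0, 0, 0], [0, 0, 0.25, 0, 0, 0], [0, 0, 0.24, 0, 0, 0], [0, 0, 0.25, 0, 0, 0]],
  ],
)

```text
clock: 52.0
eef_pos: [415.1, 373.7, 37.2]
tool_rot: [-3.141, -0.0, -0.833]
force: [0.7, -0.5, -1.2]
width: 85.5
```

Request:
apply_moves(
  series=[
    [[0, 0, 0, 0, 0, 0], [0, 0, 0, 0, 0, 0], [0, 0, 0, 0, 0, 0], [0, 0, 0, 0, 0, 0], [0, 0, 0, 0, 0, 0]],
  ],
  claw=-1,
)

```text
clock: 52.62
eef_pos: [415.1, 374.0, 38.3]
tool_rot: [-3.141, 0.0, -0.833]
force: [0.1, -0.3, 2.2]
width: 48.6
```

Request:
apply_moves(
  series=[
    [[0, 0, 0, 0, 0, 0], [0, 0, 0, 0, 0, 0], [0, 0, 0, 0, 0, 0], [0, 0, 0, 0, 0, 0], [0, 0, 0, 0, 0, 0]],
  ],
)

```text
clock: 53.25
eef_pos: [415.1, 374.0, 38.3]
tool_rot: [-3.141, 0.0, -0.833]
force: [0.2, -0.6, 5.3]
width: 48.9
```

```bash
python3 - <<'E'
from plan import *
th=math.radians(16.2); e=np.array([math.cos(th),math.sin(th)]); a=np.array([494.0,0.4])
s=ctrl.read_state(); x,y,z=s["eef_pos"]
plan([(x,y,150,math.degrees(s["tool_rot"][2]),-1),(*a,140,-73.85,-1),(*a,70,-73.85,-1),(*a,70,-73.85,-1)])
E
```

```text
from [415.1, 374.0, 38.3, -47.7]
[[[0,0,-0.45,0,0,0],[0,0,-0.45,0,0,0],[0,0,-0.44,0,0,0],[0,0,-0.45,0,0,0],[0,0,-0.44,0,0,0]]] claw -1
[[[0.66,0.39,0.02,0,0,0.44],[0.68,0.35,0.02,0,0,0.43],[0.69,0.32,0.02,0,0,0.44],[0.71,0.29,0.02,0,0,0.43],[0.72,0.26,0.02,0,0,0.44]]] claw -1
[[[0.73,0.23,0.02,0,0,0.43],[0.74,0.19,0.02,0,0,0.44],[0.74,0.16,0.02,0,0,0.43],[0.75,0.13,0.02,0,0,0.44],[0.76,0.09,0.02,0,0,0.43]]] claw -1
[[[0,0,0.28,0,0,0],[0,0,0.28,0,0,0],[0,0,0.28,0,0,0],[0,0,0.28,0,0,0],[0,0,0.28,0,0,0]]] claw -1
[[[0,0,0,0,0,0],[0,0,0,0,0,0],[0,0,0,0,0,0],[0,0,0,0,0,0],[0,0,0,0,0,0]]] claw -1
end [494.23, 0.38, 69.79, -73.84]
```

Request:
apply_moves(
  series=[
    [[0, 0, -0.45, 0, 0, 0], [0, 0, -0.45, 0, 0, 0], [0, 0, -0.44, 0, 0, 0], [0, 0, -0.45, 0, 0, 0], [0, 0, -0.44, 0, 0, 0]],
  ],
)

```text
clock: 53.88
eef_pos: [414.3, 373.1, 149.4]
tool_rot: [3.14, -0.0, -0.833]
force: [0.1, -0.1, -3.1]
width: 49.0
```

Request:
apply_moves(
  series=[
    [[0.66, 0.39, 0.02, 0, 0, 0.44], [0.68, 0.35, 0.02, 0, 0, 0.43], [0.69, 0.32, 0.02, 0, 0, 0.44], [0.71, 0.29, 0.02, 0, 0, 0.43], [0.72, 0.26, 0.02, 0, 0, 0.44]],
  ],
)

```text
clock: 54.5
eef_pos: [454.5, 185.2, 143.9]
tool_rot: [3.141, -0.0, -1.063]
force: [0.4, -0.1, -0.9]
width: 49.3
```

Request:
apply_moves(
  series=[
    [[0.73, 0.23, 0.02, 0, 0, 0.43], [0.74, 0.19, 0.02, 0, 0, 0.44], [0.74, 0.16, 0.02, 0, 0, 0.43], [0.75, 0.13, 0.02, 0, 0, 0.44], [0.76, 0.09, 0.02, 0, 0, 0.43]],
  ],
)

```text
clock: 55.12
eef_pos: [493.5, -1.2, 138.8]
tool_rot: [3.14, 0.0, -1.29]
force: [0.4, 0.1, -1.9]
width: 49.0
```

Request:
apply_moves(
  series=[
    [[0, 0, 0.28, 0, 0, 0], [0, 0, 0.28, 0, 0, 0], [0, 0, 0.28, 0, 0, 0], [0, 0, 0.28, 0, 0, 0], [0, 0, 0.28, 0, 0, 0]],
  ],
)

```text
clock: 55.75
eef_pos: [493.8, 0.7, 68.2]
tool_rot: [3.141, 0.0, -1.288]
force: [0.4, -0.1, -1.7]
width: 49.3
```

Request:
apply_moves(
  series=[
    [[0, 0, 0, 0, 0, 0], [0, 0, 0, 0, 0, 0], [0, 0, 0, 0, 0, 0], [0, 0, 0, 0, 0, 0], [0, 0, 0, 0, 0, 0]],
  ],
)

```text
clock: 56.38
eef_pos: [494.1, 0.0, 69.6]
tool_rot: [-3.141, -0.0, -1.289]
force: [0.2, 0.4, -1.6]
width: 49.0
```

```bash
python3 - <<'E'
from plan import *
plan([(494,0.4,34.3,-73.85,-1)])
E
```

```text
from [494.1, 0.0, 69.6, -73.8]
[[[0,0,0.14,0,0,0],[0,0,0.14,0,0,0],[0,0,0.14,0,0,0],[0,0,0.14,0,0,0],[-0.01,0,0.15,0,0,0]]] claw -1
end [493.98, 0.52, 34.11, -73.84]
```

Request:
apply_moves(
  series=[
    [[0, 0, 0.14, 0, 0, 0], [0, 0, 0.14, 0, 0, 0], [0, 0, 0.14, 0, 0, 0], [0, 0, 0.14, 0, 0, 0], [-0.01, 0, 0.14, 0, 0, 0]],
  ],
)

```text
clock: 57.0
eef_pos: [493.8, 0.5, 34.0]
tool_rot: [3.141, -0.0, -1.289]
force: [-10.9, -1.6, 91.2]
width: 49.1
```

Request:
apply_moves(
  series=[
    [[0, 0, 0, 0, 0, 0], [0, 0, 0, 0, 0, 0], [0, 0, 0, 0, 0, 0], [0, 0, 0, 0, 0, 0], [0, 0, 0, 0, 0, 0]],
  ],
)

```text
clock: 57.62
eef_pos: [493.8, 0.5, 34.3]
tool_rot: [-3.142, -0.0, -1.289]
force: [-0.7, 0.3, 1.0]
width: 48.6
```

```bash
python3 - <<'E'
from h import *
im,I=snap("wrist","w10"); g=cv2.cvtColor(im,cv2.COLOR_BGR2GRAY).astype(int)
for n in ("w4","w10"):
    a=cv2.imread(f"pics/{n}.png"); m=(a.min(2)>185).astype(np.uint8); m[:190]=0; m[240:]=0; m[:,:220]=0; m[:,410:]=0
    p=np.argwhere(m)[:,::-1]; 
    for r in (213,220,226,232): q=p[p[:,1]==r][:,0]; print(n,r,(q.min(),q.max()) if len(q) else None)
    for c in (240,260,370,390): q=p[p[:,0]==c][:,1]; print(n,"col",c,q.min() if len(q) else None)
s=ctrl.read_state(); print(s["eef_pos"],s["tool_rot"],s["force"])
E
```

```text
w4 213 (np.int64(234), np.int64(395))
w4 220 (np.int64(235), np.int64(395))
w4 226 (np.int64(235), np.int64(394))
w4 232 (np.int64(236), np.int64(394))
w4 col 240 213
w4 col 260 212
w4 col 370 210
w4 col 390 210
w10 213 (np.int64(236), np.int64(397))
w10 220 (np.int64(236), np.int64(396))
w10 226 (np.int64(237), np.int64(396))
w10 232 (np.int64(237), np.int64(395))
w10 col 240 210
w10 col 260 210
w10 col 370 210
w10 col 390 210
[4.93800983e+02 4.84350355e-01 3.43097751e+01] [-3.14158040e+00 -7.27672225e-05 -1.28873541e+00] [ 0.02337713 -1.25738629 -0.23485563]
```

Request:
apply_moves(
  series=[
    [[-0.01, -0.1, -0.01, 0, 0, 0], [0, -0.2, 0, 0, 0, 0], [0, -0.2, 0, 0, 0, 0], [0, -0.2, 0, 0, 0, 0], [0, -0.2, 0, 0, 0, 0]],
  ],
)

```text
clock: 58.3
eef_pos: [537.7, 13.8, 34.8]
tool_rot: [-3.141, -0.0, -1.289]
force: [-0.6, 0.2, -2.3]
width: 48.9
```

Request:
apply_moves(
  series=[
    [[0, -0.2, 0, 0, 0, 0], [0, -0.2, 0, 0, 0, 0], [0, -0.2, 0, 0, 0, 0], [0, -0.2, 0, 0, 0, 0], [0, -0.15, 0, 0, 0, 0]],
  ],
)

```text
clock: 58.92
eef_pos: [583.2, 27.0, 34.8]
tool_rot: [-3.141, -0.0, -1.289]
force: [0.1, 0.6, -1.3]
width: 48.7
```

Request:
apply_moves(
  series=[
    [[0, -0.03, 0, 0, 0, 0], [0, -0.03, 0, 0, 0, 0], [0, -0.03, 0, 0, 0, 0], [0, -0.03, 0, 0, 0, 0], [0, 0, 0, 0, 0, 0]],
  ],
)

```text
clock: 59.55
eef_pos: [588.3, 28.5, 34.9]
tool_rot: [-3.141, -0.0, -1.289]
force: [-0.3, 0.1, -2.2]
width: 48.9
```

Request:
apply_moves(
  series=[
    [[0, -0.03, 0, 0, 0, 0], [0, -0.03, 0, 0, 0, 0], [0, -0.03, 0, 0, 0, 0], [0, -0.01, 0, 0, 0, 0], [0, 0, 0, 0, 0, 0]],
  ],
)

```text
clock: 60.18
eef_pos: [592.0, 29.6, 34.6]
tool_rot: [3.14, 0.0, -1.289]
force: [-2.9, -0.4, -0.3]
width: 49.1
```

Request:
apply_moves(
  series=[
    [[0, 0.02, -0.1, 0, 0, 0], [0, 0, -0.1, 0, 0, 0], [0, 0, -0.15, 0, 0, 0], [0, 0, -0.15, 0, 0, 0], [0, 0, -0.15, 0, 0, 0]],
  ],
)

```text
clock: 60.8
eef_pos: [593.1, 29.6, 68.7]
tool_rot: [-3.139, -0.0, -1.289]
force: [-0.1, 0.8, -1.8]
width: 49.4
```

Request:
apply_moves(
  series=[
    [[0, 0, -0.3, 0, 0, 0], [0, 0, -0.4, 0, 0, 0], [0, 0, -0.6, 0, 0, 0], [0, 0, -0.6, 0, 0, 0], [0, 0, -0.4, 0, 0, 0]],
  ],
)

```text
clock: 61.42
eef_pos: [593.2, 29.6, 185.3]
tool_rot: [-3.138, -0.001, -1.289]
force: [-0.7, -0.5, -0.2]
width: 49.3
```

Request:
apply_moves(
  series=[
    [[0, 0, 0, 0, 0, 0], [0, 0, 0, 0, 0, 0], [0, 0, 0, 0, 0, 0], [0, 0, 0, 0, 0, 0], [0, 0, 0, 0, 0, 0]],
  ],
)

```text
clock: 62.05
eef_pos: [591.9, 29.5, 181.9]
tool_rot: [3.141, 0.0, -1.289]
force: [-0.3, 0.7, -1.7]
width: 49.0
```

```bash
python3 - <<'E'
from h import *
from plan import *
snap("top","t10"); a=cv2.imread("pics/t10.png"); b=cv2.imread("pics/t5.png")
print("box area diff",np.abs(a[240:380,410:560].astype(int)-b[240:380,410:560]).mean())
plan([(525,-110,175,-50,-1),(454,-289,175,-33.2,-1)])
cv2.imwrite("pics/t10c.png",cv2.resize(a[150:400,130:560],(800,465)))
E
```

```text
box area diff 7.0272539682539685
from [592.0, 29.6, 182.0, -73.8]
[[[0.46,0.41,0.03,0,0,-0.79],[0.43,0.45,0.03,0,0,-0.8],[0.39,0.48,0.03,0,0,-0.79],[0.34,0.52,0.02,0,0,-0.8],[0.3,0.54,0.03,0,0,-0.79]]] claw -1
[[[0.37,0.68,0,0,0,-0.56],[0.32,0.7,0,0,0,-0.56],[0.29,0.71,0,0,0,-0.56],[0.24,0.73,0,0,0,-0.56],[0.2,0.75,0,0,0,-0.56]]] claw -1
end [454.01, -289.23, 174.96, -33.22]
```

View pics/t10c.png

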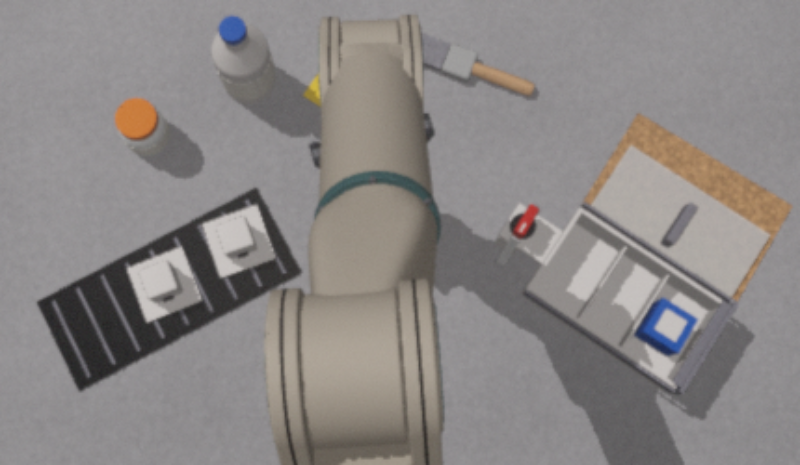

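The panel has been knocked toward the box (grip now at crop (680,224), about 30 mm off). I'll measure it, then continue with the cup.

```bash
python3 - <<'E'
from h import *
S=800/430
P=lambda z,l:np.array([bp("top",130+u/S,150+v/S,z)[:2] for u,v in l])
g=P(45,[(668,241),(692,207)]); print("grip",g.round(1).tolist(),g.mean(0))
m=P(3,[(640,115),(790,207),(735,298),(585,205)]);mc=(m[0]+m[2])/2; mc2=(m[1]+m[3])/2; print("mat",mc,mc2)
th=np.radians(-32.5); ex=np.array([np.cos(th),np.sin(th)]);ey=np.array([-ex[1],ex[0]])
d=g.mean(0)-(mc+mc2)/2; print("panel in mat",d@ex,d@ey)
pc=P(9,[(631,146),(770,233)]);print(pc.round(1).tolist(), np.linalg.norm(pc[0]-pc[1]))
old=bp("top",370+463/3.5,210+168/3.5,45)[:2]; d=old-(mc+mc2)/2; print("old",old,d@ex,d@ey)
E
```

```text
grip [[527.3, -347.1], [571.9, -379.5]] [ 549.58379009 -363.31696637]
mat [ 583.21793163 -384.18203397] [ 581.72744603 -385.17322268]
panel in mat -39.21529115740861 0.34420715270953883
[[660.4, -312.2], [546.4, -489.5]] 210.7608176004537
old [ 579.80150037 -380.62973632] -4.42778828608127 1.9787289733680906
```

Request:
apply_moves(
  series=[
    [[0.46, 0.41, 0.03, 0, 0, -0.79], [0.43, 0.45, 0.03, 0, 0, -0.8], [0.39, 0.48, 0.03, 0, 0, -0.79], [0.34, 0.52, 0.02, 0, 0, -0.8], [0.3, 0.54, 0.03, 0, 0, -0.79]],
  ],
)

```text
clock: 62.72
eef_pos: [524.7, -111.0, 175.3]
tool_rot: [-3.141, -0.0, -0.87]
force: [-0.2, -1.4, -0.9]
width: 49.1
```

Request:
apply_moves(
  series=[
    [[0.37, 0.68, 0, 0, 0, -0.56], [0.32, 0.7, 0, 0, 0, -0.56], [0.29, 0.71, 0, 0, 0, -0.56], [0.24, 0.73, 0, 0, 0, -0.56], [0.2, 0.75, 0, 0, 0, -0.56]],
  ],
)

```text
clock: 63.35
eef_pos: [453.7, -290.4, 175.3]
tool_rot: [-3.142, -0.0, -0.578]
force: [1.1, -0.2, -0.8]
width: 48.8
```

Request:
apply_moves(
  series=[
    [[0, 0, 0, 0, 0, 0], [0, 0, 0, 0, 0, 0], [0, 0, 0, 0, 0, 0], [0, 0, 0, 0, 0, 0], [0, 0, 0, 0, 0, 0]],
  ],
)

```text
clock: 63.98
eef_pos: [454.5, -288.6, 175.4]
tool_rot: [-3.141, -0.0, -0.579]
force: [0.4, 0.1, -1.2]
width: 48.7
```

```bash
python3 - <<'E'
from h import *
from plan import *
im,I=snap("wrist","w11"); cv2.imwrite("pics/w11c.png",im)
plan([(454,-289,110,-33.2,-1),(454,-289,37,-33.2,-1)])
E
```

```text
from [454.4, -288.8, 175.4, -33.2]
[[[0,0,0.26,0,0,0],[0,0,0.26,0,0,0],[0,0,0.26,0,0,0],[0,0,0.26,0,0,0],[0,0.01,0.27,0,0,0]]] claw -1
[[[0,0,0.29,0,0,0],[0,0,0.29,0,0,0],[0,0,0.29,0,0,0],[0,0,0.29,0,0,0],[0,0,0.3,0,0,0]]] claw -1
end [454.11, -289.19, 36.85, -33.17]
```

View pics/w11c.png

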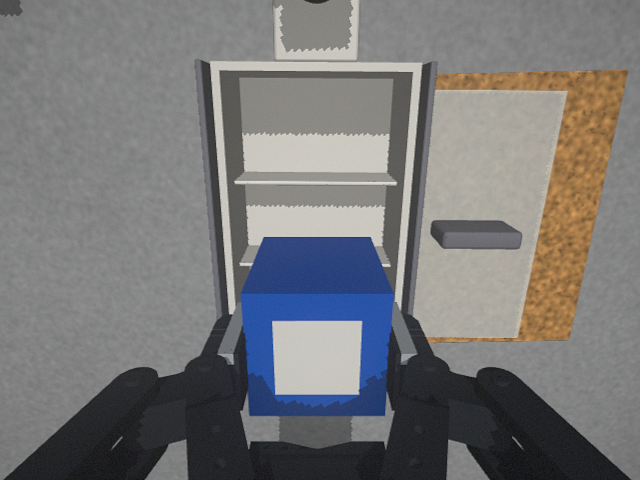

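Request:
apply_moves(
  series=[
    [[0, 0, 0.26, 0, 0, 0], [0, 0, 0.26, 0, 0, 0], [0, 0, 0.26, 0, 0, 0], [0, 0, 0.26, 0, 0, 0], [0, 0.01, 0.27, 0, 0, 0]],
  ],
)

```text
clock: 64.65
eef_pos: [453.8, -289.5, 108.7]
tool_rot: [-3.142, 0.0, -0.58]
force: [0.2, 0.8, -1.5]
width: 49.0
```

Request:
apply_moves(
  series=[
    [[0, 0, 0.35, 0, 0, 0], [0, 0, 0.35, 0, 0, 0], [0, 0, 0.35, 0, 0, 0], [0, 0, 0.25, 0, 0, 0], [0, 0, 0.1, 0, 0, 0]],
  ],
)

```text
clock: 65.28
eef_pos: [453.6, -289.5, 38.9]
tool_rot: [3.142, 0.001, -0.58]
force: [0.1, -0.4, -0.3]
width: 48.9
```

Request:
apply_moves(
  series=[
    [[0, 0, 0, 0, 0, 0], [0, 0, 0, 0, 0, 0], [0, 0, 0, 0, 0, 0], [0, 0, 0, 0, 0, 0], [0, 0, 0, 0, 0, 0]],
  ],
)

```text
clock: 65.9
eef_pos: [453.9, -289.7, 40.0]
tool_rot: [-3.142, -0.0, -0.58]
force: [-0.3, 0.5, -0.5]
width: 49.4
```

Request:
apply_moves(
  series=[
    [[0, 0, 0.04, 0, 0, 0], [0, 0, 0.03, 0, 0, 0], [0, 0, 0.02, 0, 0, 0], [0, 0, 0.01, 0, 0, 0], [0, 0, 0, 0, 0, 0]],
  ],
)

```text
clock: 66.53
eef_pos: [453.8, -289.6, 34.8]
tool_rot: [3.142, 0.0, -0.58]
force: [0.4, -0.3, -0.1]
width: 49.2
```

Request:
apply_moves(
  series=[
    [[0, 0, 0, 0, 0, 0], [0, 0, 0, 0, 0, 0], [0, 0, 0, 0, 0, 0], [0, 0, 0, 0, 0, 0], [0, 0, 0, 0, 0, 0]],
  ],
  claw=0.55,
)

```text
clock: 67.15
eef_pos: [453.9, -289.7, 34.9]
tool_rot: [-3.142, -0.0, -0.58]
force: [-0.3, -0.4, -0.6]
width: 66.0
```

Request:
apply_moves(
  series=[
    [[0, 0, -0.3, 0, 0, 0], [0, 0, -0.4, 0, 0, 0], [0, 0, -0.5, 0, 0, 0], [0, 0, -0.6, 0, 0, 0], [0, 0, -0.6, 0, 0, 0]],
  ],
)

```text
clock: 67.78
eef_pos: [453.9, -289.6, 156.8]
tool_rot: [-3.142, -0.001, -0.58]
force: [0.3, -1.2, -0.3]
width: 66.0
```

Request:
apply_moves(
  series=[
    [[0, 0, 0, 0, 0, 0], [0, 0, 0, 0, 0, 0], [0, 0, 0, 0, 0, 0], [0, 0, 0, 0, 0, 0], [0, 0, 0, 0, 0, 0]],
  ],
)

```text
clock: 68.4
eef_pos: [453.6, -289.4, 154.3]
tool_rot: [-3.142, 0.001, -0.58]
force: [1.0, 0.9, -0.6]
width: 66.6
```

```bash
python3 - <<'E'
from h import *
from plan import *
I=info("w11"); g=np.array([bp(0,u,v,45,I)[:2] for u,v in [(442,233),(521,233),(441,249),(521,248)]]); print("grip",g.round(1).tolist(),g.mean(0))
plan([(549.5,-364,165,-122.5,1),(549.5,-364,165,-122.5,1)])
E
```

```text
grip [[529.7, -345.5], [578.9, -377.7], [523.2, -356.5], [574.1, -388.8]] [ 551.49642377 -367.10750171]
from [453.6, -289.4, 154.3, -33.2]
[[[0.16,0.01,-0.01,0,0,0.99],[0.16,0,-0.01,0,0,0.99],[0.16,-0.02,-0.01,0,0,0.99],[0.16,-0.04,-0.02,0,0,0.99],[0.15,-0.05,-0.01,0,0,0.99]]] claw 1
[[[0.15,-0.07,-0.02,0,0,0.99],[0.14,-0.08,-0.01,0,0,0.99],[0.13,-0.1,-0.02,0,0,0.99],[0.12,-0.11,-0.01,0,0,0.99],[0.11,-0.12,-0.02,0,0,1.0]]] claw 1
[[[0.09,-0.13,-0.01,0,0,0.99],[0.08,-0.14,-0.02,0,0,1.0],[0.06,-0.15,-0.01,0,0,0.99],[0.05,-0.16,-0.02,0,0,1.0],[0.03,-0.16,-0.01,0,0,0.99]]] claw 1
[[[0,0,0,0,0,0],[0,0,0,0,0,0],[0,0,0,0,0,0],[0,0,0,0,0,0],[0,0,0,0,0,0]]] claw 1
end [549.62, -364.11, 164.78, -122.49]
```

Request:
apply_moves(
  series=[
    [[0.16, 0.01, -0.01, 0, 0, 0.99], [0.16, 0, -0.01, 0, 0, 0.99], [0.16, -0.02, -0.01, 0, 0, 0.99], [0.16, -0.04, -0.02, 0, 0, 0.99], [0.15, -0.05, -0.01, 0, 0, 0.99]],
  ],
  claw=1,
)

```text
clock: 69.03
eef_pos: [485.8, -314.4, 157.6]
tool_rot: [3.141, 0.0, -1.101]
force: [-0.9, -0.8, 0.2]
width: 85.3
```

Request:
apply_moves(
  series=[
    [[0.15, -0.07, -0.02, 0, 0, 0.99], [0.14, -0.08, -0.01, 0, 0, 0.99], [0.13, -0.1, -0.02, 0, 0, 0.99], [0.12, -0.11, -0.01, 0, 0, 0.99], [0.11, -0.12, -0.02, 0, 0, 1.0]],
  ],
)

```text
clock: 69.65
eef_pos: [517.7, -339.6, 161.4]
tool_rot: [3.141, 0.0, -1.621]
force: [-0.1, -0.1, 0.9]
width: 85.6
```

Request:
apply_moves(
  series=[
    [[0.09, -0.13, -0.01, 0, 0, 0.99], [0.08, -0.14, -0.02, 0, 0, 1.0], [0.06, -0.15, -0.01, 0, 0, 0.99], [0.05, -0.16, -0.02, 0, 0, 1.0], [0.03, -0.16, -0.01, 0, 0, 0.99]],
  ],
)

```text
clock: 70.28
eef_pos: [550.0, -364.2, 164.9]
tool_rot: [3.141, 0.0, -2.141]
force: [1.0, -0.4, 1.2]
width: 85.3
```

Request:
apply_moves(
  series=[
    [[0, 0, 0, 0, 0, 0], [0, 0, 0, 0, 0, 0], [0, 0, 0, 0, 0, 0], [0, 0, 0, 0, 0, 0], [0, 0, 0, 0, 0, 0]],
  ],
)

```text
clock: 70.9
eef_pos: [549.8, -364.3, 165.4]
tool_rot: [-3.142, 0.0, -2.138]
force: [-0.5, 0.1, 0.7]
width: 85.3
```

```bash
python3 - <<'E'
from h import *
from plan import *
im,I=snap("wrist","w12"); g=cv2.cvtColor(im,cv2.COLOR_BGR2GRAY).astype(int)
r=viewer.find_in("wrist","panel_handle"); print([(d["score"],np.array(d["location"])*[640,480],bp(0,*(np.array(d["location"])*[640,480]),35,I)[:2]) for d in r[:2]])
# dark grip blob
m=((im.max(2)<115)&(im.max(2)>60)).astype(np.uint8); m[300:]=0
u,v=proj(0,[551,-366,45],I); print("expected px",u,v)
n,l,st,ce=cv2.connectedComponentsWithStats(m); k=[(st[i].tolist(),ce[i].round(1).tolist()) for i in range(1,n) if st[i][4]>400]; print(k)
plan([(551,-366,80,-122.5,1),(551,-366,20,-122.5,1)])
E
```

```text
[(0.68, array([317.632, 203.28 ]), array([ 563.98061514, -374.03128309]))]
expected px 317.93193778870926 227.4624619714881
[([450, 171, 190, 104, 12793], [563.5, 217.4]), ([309, 176, 20, 88, 538], [322.0, 211.3]), ([163, 266, 336, 34, 5551], [333.8, 290.8])]
from [549.8, -364.3, 165.4, -122.5]
[[[0,-0.01,0.34,0,0,0],[0,-0.01,0.34,0,0,0],[0.01,-0.01,0.34,0,0,0],[0,0,0.34,0,0,0],[0.01,-0.01,0.35,0,0,0]]] claw 1
[[[0,0,0.24,0,0,0],[0,0,0.24,0,0,0],[0,0,0.24,0,0,0],[0,0,0.24,0,0,0],[0,0,0.24,0,0,0]]] claw 1
end [550.95, -366.23, 19.85, -122.49]
```

Request:
apply_moves(
  series=[
    [[0, -0.01, 0.34, 0, 0, 0], [0, -0.01, 0.34, 0, 0, 0], [0.01, -0.01, 0.34, 0, 0, 0], [0, 0, 0.34, 0, 0, 0], [0.01, -0.01, 0.35, 0, 0, 0]],
  ],
)

```text
clock: 71.62
eef_pos: [550.9, -366.1, 78.4]
tool_rot: [3.141, 0.0, -2.138]
force: [0.2, -0.0, 0.4]
width: 85.5
```

Request:
apply_moves(
  series=[
    [[0, 0, 0.28, 0, 0, 0], [0, 0, 0.28, 0, 0, 0], [0, 0, 0.28, 0, 0, 0], [0, 0, 0.2, 0, 0, 0], [0, 0, 0.16, 0, 0, 0]],
  ],
)

```text
clock: 72.25
eef_pos: [551.0, -366.2, 19.2]
tool_rot: [3.142, 0.0, -2.138]
force: [-0.3, -0.8, 0.6]
width: 85.5
```

Request:
apply_moves(
  series=[
    [[0, 0, 0, 0, 0, 0], [0, 0, 0, 0, 0, 0], [0, 0, 0, 0, 0, 0], [0, 0, 0, 0, 0, 0], [0, 0, 0, 0, 0, 0]],
  ],
  claw=-1,
)

```text
clock: 72.88
eef_pos: [551.9, -366.6, 20.4]
tool_rot: [-3.139, 0.0, -2.138]
force: [1.1, -0.4, 1.7]
width: 13.0
```

Request:
apply_moves(
  series=[
    [[0, 0, 0, 0, 0, 0], [0, 0, 0, 0, 0, 0], [0, 0, 0, 0, 0, 0], [0, 0, 0, 0, 0, 0], [0, 0, 0, 0, 0, 0]],
  ],
)

```text
clock: 73.5
eef_pos: [551.9, -366.6, 20.4]
tool_rot: [-3.14, 0.0, -2.138]
force: [3.5, -0.8, 5.1]
width: 12.7
```

Request:
apply_moves(
  series=[
    [[0, 0, -0.1, 0, 0, 0], [0, 0, -0.2, 0, 0, 0], [0, -0.2, 0, 0, 0, 0], [0, -0.25, 0, 0, 0, 0], [0, -0.25, 0, 0, 0, 0]],
  ],
)

```text
clock: 74.12
eef_pos: [579.2, -384.1, 33.6]
tool_rot: [3.137, 0.0, -2.137]
force: [-0.1, -0.3, -2.1]
width: 13.2
```

Request:
apply_moves(
  series=[
    [[0, 0, 0.1, 0, 0, 0], [0, 0, 0.08, 0, 0, 0], [0, 0, 0.05, 0, 0, 0], [0, 0, 0.04, 0, 0, 0], [0, 0, 0.01, 0, 0, 0]],
  ],
)

```text
clock: 74.75
eef_pos: [580.3, -384.9, 20.7]
tool_rot: [3.141, 0.0, -2.138]
force: [-0.7, -1.2, -2.5]
width: 12.6
```

Request:
apply_moves(
  series=[
    [[0, 0, 0.01, 0, 0, 0], [0, 0, 0, 0, 0, 0], [0, 0, 0, 0, 0, 0], [0, 0, 0, 0, 0, 0], [0, 0, 0, 0, 0, 0]],
  ],
)

```text
clock: 75.38
eef_pos: [580.6, -385.1, 20.4]
tool_rot: [-3.141, 0.0, -2.138]
force: [0.1, -0.1, -1.7]
width: 12.5
```

Request:
apply_moves(
  series=[
    [[0, 0, 0, 0, 0, 0], [0, 0, 0, 0, 0, 0], [0, 0, 0, 0, 0, 0], [0, 0, 0, 0, 0, 0], [0, 0, 0, 0, 0, 0]],
  ],
  claw=1,
)

```text
clock: 76.0
eef_pos: [580.5, -385.0, 20.3]
tool_rot: [-3.142, 0.0, -2.138]
force: [0.4, -0.9, -0.1]
width: 85.2
```

Request:
apply_moves(
  series=[
    [[0, 0, -0.2, 0, 0, 0], [0, 0, -0.6, 0, 0, 0], [0, 0, -0.8, 0, 0, 0], [0, 0, -0.8, 0, 0, 0], [0, 0, -0.5, 0, 0, 0]],
  ],
)

```text
clock: 76.62
eef_pos: [581.3, -385.8, 168.6]
tool_rot: [-3.138, -0.0, -2.138]
force: [-0.1, 0.1, 0.2]
width: 85.4
```

```bash
python3 - <<'E'
from plan import *
plan([(520,-120,165,-85,0.75),(592.2,29.4,150,-73.8,0.75)])
E
```

```text
from [581.3, -385.8, 168.6, -122.5]
[[[-0.38,0.39,0.01,0,0,-0.63],[-0.41,0.36,0.01,0,0,-0.62],[-0.43,0.34,0.01,0,0,-0.63],[-0.45,0.31,0.01,0,0,-0.62],[-0.47,0.28,0.01,0,0,-0.63]]] claw 0.75
[[[-0.49,0.24,0,0,0,-0.62],[-0.5,0.21,0.01,0,0,-0.63],[-0.51,0.18,0,0,0,-0.62],[-0.53,0.15,0.01,0,0,-0.63],[-0.53,0.11,0,0,0,-0.62]]] claw 0.75
[[[-0.57,-0.34,0.06,0,0,-0.37],[-0.56,-0.36,0.06,0,0,-0.37],[-0.54,-0.39,0.06,0,0,-0.38],[-0.53,-0.4,0.06,0,0,-0.37],[-0.51,-0.43,0.06,0,0,-0.38]]] claw 0.75
end [592.28, 29.52, 150.13, -73.78]
```

Request:
apply_moves(
  series=[
    [[-0.38, 0.39, 0.01, 0, 0, -0.63], [-0.41, 0.36, 0.01, 0, 0, -0.62], [-0.43, 0.34, 0.01, 0, 0, -0.63], [-0.45, 0.31, 0.01, 0, 0, -0.62], [-0.47, 0.28, 0.01, 0, 0, -0.63]],
  ],
  claw=0.75,
)

```text
clock: 77.25
eef_pos: [549.3, -251.3, 163.7]
tool_rot: [-3.14, -0.0, -1.808]
force: [0.7, 0.1, 0.5]
width: 74.3
```

Request:
apply_moves(
  series=[
    [[-0.49, 0.24, 0, 0, 0, -0.62], [-0.5, 0.21, 0.01, 0, 0, -0.63], [-0.51, 0.18, 0, 0, 0, -0.62], [-0.53, 0.15, 0.01, 0, 0, -0.63], [-0.53, 0.11, 0, 0, 0, -0.62]],
  ],
)

```text
clock: 77.88
eef_pos: [518.8, -118.1, 162.2]
tool_rot: [-3.141, -0.0, -1.48]
force: [0.7, -1.0, 0.2]
width: 74.8
```

Request:
apply_moves(
  series=[
    [[-0.57, -0.34, 0.06, 0, 0, -0.37], [-0.56, -0.36, 0.06, 0, 0, -0.37], [-0.54, -0.39, 0.06, 0, 0, -0.38], [-0.53, -0.4, 0.06, 0, 0, -0.37], [-0.51, -0.43, 0.06, 0, 0, -0.38]],
  ],
)

```text
clock: 78.5
eef_pos: [591.6, 32.0, 146.9]
tool_rot: [-3.141, -0.0, -1.285]
force: [0.7, -0.4, 0.5]
width: 74.8
```

Request:
apply_moves(
  series=[
    [[0, 0, 0, 0, 0, 0], [0, 0, 0, 0, 0, 0], [0, 0, 0, 0, 0, 0], [0, 0, 0, 0, 0, 0], [0, 0, 0, 0, 0, 0]],
  ],
)

```text
clock: 79.12
eef_pos: [591.4, 29.7, 147.0]
tool_rot: [-3.141, -0.0, -1.288]
force: [1.0, 0.4, 0.0]
width: 74.7
```

```bash
python3 - <<'E'
from h import *
from plan import *
im,I=snap("wrist","w13"); sd,_=snap("side","s13"); 
cv2.imwrite("pics/m13.png",np.hstack([cv2.resize(im,(400,300)),cv2.resize(sd[150:430,170:543],(400,300))]))
plan([(592.4,29.6,90,-73.8,.75),(592.4,29.6,20,-73.8,.75)])
E
```

```text
from [591.4, 30.0, 146.9, -73.8]
[[[0,0,0.23,0,0,0],[0,0,0.23,0,0,0],[0,-0.01,0.23,0,0,0],[0.01,0,0.22,0,0,0],[0,-0.01,0.23,0,0,0]]] claw 0.75
[[[0,0,0.28,0,0,0],[0,0,0.28,0,0,0],[0,0,0.28,0,0,0],[0,0,0.28,0,0,0],[0,0,0.28,0,0,0]]] claw 0.75
end [592.52, 29.77, 19.89, -73.8]
```

View pics/m13.png

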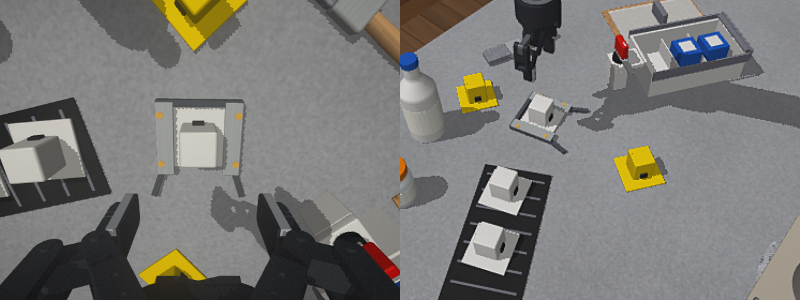

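White cup is home in the dock with pads along dock x; both blue cups stand in the box. Grip it and slide out.

Request:
apply_moves(
  series=[
    [[0, 0, 0.23, 0, 0, 0], [0, 0, 0.23, 0, 0, 0], [0, -0.01, 0.23, 0, 0, 0], [0.01, 0, 0.22, 0, 0, 0], [0, -0.01, 0.23, 0, 0, 0]],
  ],
)

```text
clock: 79.85
eef_pos: [592.5, 29.9, 88.9]
tool_rot: [3.141, -0.0, -1.288]
force: [0.4, -0.4, 0.6]
width: 75.0
```

Request:
apply_moves(
  series=[
    [[0, 0, 0.28, 0, 0, 0], [0, 0, 0.28, 0, 0, 0], [0, 0, 0.28, 0, 0, 0], [0, 0, 0.28, 0, 0, 0], [0, 0, 0.28, 0, 0, 0]],
  ],
)

```text
clock: 80.47
eef_pos: [592.6, 30.1, 18.9]
tool_rot: [-3.142, 0.0, -1.288]
force: [0.4, -0.5, 0.6]
width: 74.9
```

Request:
apply_moves(
  series=[
    [[0, 0, 0, 0, 0, 0], [0, 0, 0, 0, 0, 0], [0, 0, 0, 0, 0, 0], [0, 0, 0, 0, 0, 0], [0, 0, 0, 0, 0, 0]],
  ],
  claw=-1,
)

```text
clock: 81.1
eef_pos: [592.7, 30.1, 20.2]
tool_rot: [-3.141, -0.0, -1.288]
force: [-1.1, 0.2, 0.2]
width: 39.3
```

Request:
apply_moves(
  series=[
    [[0, 0, 0, 0, 0, 0], [0, 0, 0, 0, 0, 0], [0, 0, 0, 0, 0, 0], [0, 0, 0, 0, 0, 0], [0, 0, 0, 0, 0, 0]],
  ],
)

```text
clock: 81.72
eef_pos: [592.7, 30.1, 20.2]
tool_rot: [-3.141, -0.0, -1.288]
force: [-0.1, 1.0, 5.8]
width: 39.1
```

Request:
apply_moves(
  series=[
    [[0, 0.05, -0.02, 0, 0, 0], [0, 0.15, 0, 0, 0, 0], [0, 0.25, 0, 0, 0, 0], [0, 0.25, 0, 0, 0, 0], [0, 0.3, 0, 0, 0, 0]],
  ],
)

```text
clock: 82.35
eef_pos: [543.4, 15.7, 20.8]
tool_rot: [3.141, 0.0, -1.288]
force: [0.2, 0.7, -1.5]
width: 39.4
```

Request:
apply_moves(
  series=[
    [[0, 0.3, 0, 0, 0, 0], [0, 0.3, 0, 0, 0, 0], [0, 0.3, 0, 0, 0, 0], [0, 0.2, 0, 0, 0, 0], [0, 0.1, 0, 0, 0, 0]],
  ],
)

```text
clock: 82.98
eef_pos: [486.3, -0.9, 20.9]
tool_rot: [3.141, 0.0, -1.288]
force: [0.3, 0.7, -1.3]
width: 39.2
```

```bash
python3 - <<'E'
from plan import *
plan([(488,-2,120,-73.8,-1),(415,373.5,120,-47.8,-1),(415,373.5,50,-47.8,-1)])
E
```

```text
from [486.3, -0.9, 20.9, -73.8]
[[[0.01,-0.01,-0.4,0,0,0],[0,0,-0.4,0,0,0],[0.01,-0.01,-0.39,0,0,0],[0,0,-0.4,0,0,0],[0.01,-0.01,-0.39,0,0,0]]] claw -1
[[[-0.76,-0.07,0,0,0,-0.43],[-0.76,-0.1,0,0,0,-0.43],[-0.75,-0.14,0,0,0,-0.43],[-0.75,-0.17,0,0,0,-0.43],[-0.74,-0.2,0,0,0,-0.44]]] claw -1
[[[-0.73,-0.24,0,0,0,-0.43],[-0.71,-0.27,0,0,0,-0.44],[-0.7,-0.3,0,0,0,-0.43],[-0.69,-0.34,0,0,0,-0.44],[-0.67,-0.37,0,0,0,-0.43]]] claw -1
[[[0,0,0.28,0,0,0],[0,0,0.28,0,0,0],[0,0,0.28,0,0,0],[0,0,0.28,0,0,0],[0,0,0.28,0,0,0]]] claw -1
end [415.03, 373.61, 49.91, -47.81]
```

Request:
apply_moves(
  series=[
    [[0.01, -0.01, -0.4, 0, 0, 0], [0, 0, -0.4, 0, 0, 0], [0.01, -0.01, -0.39, 0, 0, 0], [0, 0, -0.4, 0, 0, 0], [0.01, -0.01, -0.39, 0, 0, 0]],
  ],
)

```text
clock: 83.6
eef_pos: [489.0, -1.6, 120.6]
tool_rot: [-3.141, -0.0, -1.287]
force: [0.2, -0.5, -0.9]
width: 39.3
```

Request:
apply_moves(
  series=[
    [[-0.76, -0.07, 0, 0, 0, -0.43], [-0.76, -0.1, 0, 0, 0, -0.43], [-0.75, -0.14, 0, 0, 0, -0.43], [-0.75, -0.17, 0, 0, 0, -0.43], [-0.74, -0.2, 0, 0, 0, -0.44]],
  ],
)

```text
clock: 84.22
eef_pos: [451.8, 187.5, 119.9]
tool_rot: [-3.141, -0.0, -1.06]
force: [0.7, -0.2, -1.0]
width: 39.4
```

Request:
apply_moves(
  series=[
    [[-0.73, -0.24, 0, 0, 0, -0.43], [-0.71, -0.27, 0, 0, 0, -0.44], [-0.7, -0.3, 0, 0, 0, -0.43], [-0.69, -0.34, 0, 0, 0, -0.44], [-0.67, -0.37, 0, 0, 0, -0.43]],
  ],
)

```text
clock: 84.85
eef_pos: [415.3, 375.3, 119.8]
tool_rot: [-3.141, -0.0, -0.832]
force: [1.0, -0.4, -2.3]
width: 39.3
```

Request:
apply_moves(
  series=[
    [[0, 0, 0.28, 0, 0, 0], [0, 0, 0.28, 0, 0, 0], [0, 0, 0.28, 0, 0, 0], [0, 0, 0.28, 0, 0, 0], [0, 0, 0.28, 0, 0, 0]],
  ],
)

```text
clock: 85.48
eef_pos: [415.8, 373.3, 48.8]
tool_rot: [3.141, -0.0, -0.835]
force: [-0.2, 0.8, -1.6]
width: 39.3
```

Request:
apply_moves(
  series=[
    [[0, 0, 0.15, 0, 0, 0], [0, 0, 0.15, 0, 0, 0], [0, 0, 0.1, 0, 0, 0], [0, 0, 0.05, 0, 0, 0], [0, 0, 0, 0, 0, 0]],
  ],
)

```text
clock: 86.1
eef_pos: [415.6, 373.9, 27.3]
tool_rot: [-3.141, -0.0, -0.834]
force: [1.0, 1.4, -0.7]
width: 39.1
```

Request:
apply_moves(
  series=[
    [[0, 0, 0, 0, 0, 0], [0, 0, 0, 0, 0, 0], [0, 0, 0, 0, 0, 0], [0, 0, 0, 0, 0, 0], [0, 0, 0, 0, 0, 0]],
  ],
)

```text
clock: 86.72
eef_pos: [415.6, 373.8, 27.3]
tool_rot: [-3.142, -0.0, -0.834]
force: [-0.1, 0.0, -0.2]
width: 39.3
```

Request:
apply_moves(
  series=[
    [[0, 0, 0.02, 0, 0, 0], [0, 0, 0.02, 0, 0, 0], [0, 0, 0.02, 0, 0, 0], [0, 0, 0, 0, 0, 0], [0, 0, 0, 0, 0, 0]],
  ],
)

```text
clock: 87.35
eef_pos: [415.6, 373.8, 24.3]
tool_rot: [3.142, -0.0, -0.834]
force: [-0.7, -0.1, -0.4]
width: 39.4
```

Request:
apply_moves(
  series=[
    [[0, 0, 0, 0, 0, 0], [0, 0, 0, 0, 0, 0], [0, 0, 0, 0, 0, 0], [0, 0, 0, 0, 0, 0], [0, 0, 0, 0, 0, 0]],
  ],
  claw=0.5,
)

```text
clock: 87.98
eef_pos: [415.6, 373.8, 24.3]
tool_rot: [-3.142, -0.0, -0.834]
force: [-0.2, -0.3, -0.1]
width: 64.0
```

Request:
apply_moves(
  series=[
    [[0, 0, -0.3, 0, 0, 0], [0, 0, -0.5, 0, 0, 0], [0, 0, -0.8, 0, 0, 0], [0, 0, -1, 0, 0, 0], [0, 0, -1, 0, 0, 0]],
  ],
)

```text
clock: 88.6
eef_pos: [415.5, 373.7, 206.9]
tool_rot: [-3.141, 0.0, -0.834]
force: [0.8, -0.3, -0.8]
width: 64.0
```

Request:
apply_moves(
  series=[
    [[0, 0, -1, 0, 0, 0], [0, 0, -0.8, 0, 0, 0], [0, 0, 0, 0, 0, 0], [0, 0, 0, 0, 0, 0], [0, 0, 0, 0, 0, 0]],
  ],
)

```text
clock: 89.22
eef_pos: [414.9, 373.2, 293.3]
tool_rot: [3.139, -0.0, -0.834]
force: [1.0, -0.0, -0.8]
width: 64.3
```

```bash
python3 - <<'E'
from h import *
a,_=snap("top","t20"); b,_=snap("wrist","w20"); s,_=snap("side","s20")
A=cv2.resize(a[150:400,130:560],(516,300)); B=cv2.resize(b[:330],(400,206)); C=cv2.resize(s[130:480,150:530],(284,300))
top=np.hstack([A,C]); bot=np.zeros((290,800,3),np.uint8); bot[:206,:400]=B; bx=cv2.resize(a[200:380,380:560],(290,290)); bot[:,450:740]=bx
cv2.imwrite("pics/fin.png",np.vstack([top,bot]))
E
```

```text
(no output)
```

View pics/fin.png

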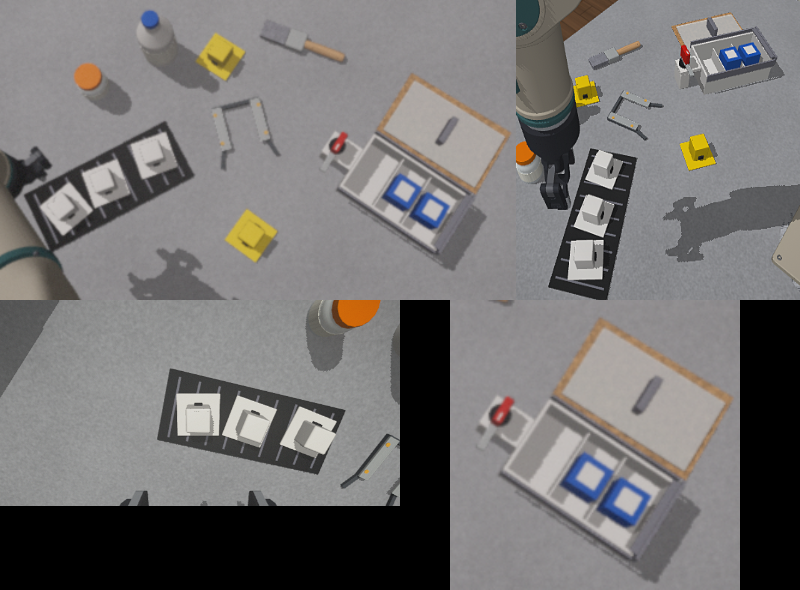

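Everything is in place: three white cups on the mat, two blue cups in bays, panel centred on the cork, dock empty, bystanders unmoved.

```bash
python3 -c "
from cell import ctrl
s=ctrl.read_state(); print(s['clock'],s['qd'].round(3),s['force'].round(1)); print(ctrl.finish_job())"
```

```text
89.375 [ 0.    -0.003  0.002 -0.005  0.     0.001  0.   ] [-0.   0.5  0.1]
the job is handed in; nothing more can be done
None
```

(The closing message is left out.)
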